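# Open the polish jar in the toggle clamp

### The job

Stand the amber polish jar in the V-block of the holding fixture and lock it there with the toggle clamp, so that it is braced. Only then unscrew its tight cap anticlockwise, stop turning as soon as the threads let go, and lift the cap straight up until it is clear of the jar by about a finger's breadth. Finish like that, still gripping the cap level just above the open jar, with the jar locked in the clamp and the other things on the bench left alone.

Things in the scene. Friction and masses are not known exactly. Their poses are not given: they have to be found in the camera images.
- jar: Loose round amber glass jar of polishing paste, about 0.25 kg. Origin at the centre of its underside, z up along its axis. Body 66 mm across up to a height of 50 mm, then a shoulder and a 44 mm neck with short outside threads, rim at 72 mm; 78 mm high with the cap on. It may be picked up by its cap.
- cap: Aluminium twist-off cap on the jar, a loose body of 35 g, 59 mm across over its ribbed skirt, 19 mm high, open below. Origin at the centre of the lower edge of the skirt, z up along its axis. Screwed tight, the origin is about 59 mm above the jar's underside and its x axis is parallel to the jar's.
- cap_top (a point): Centre of the cap's flat top, 19 mm above its lower edge. Right-handed lug thread: about 0.5 N m starts it; turned anticlockwise (seen from above) it rises 2.5 mm and lets go 1.05 rad from tight. Between 1.1 and 1.7 rad its three lugs lie in the gaps between the threads and it lifts straight off; beyond that the lugs meet the next threads.
- jar_rim (a point): Centre of the jar's rim, 72 mm above its underside. A white sprung sealing disc lies on the mouth and pushes the tight cap up against the threads with about 20 N; free, its top stands 4 mm above the rim.
- fixture: Holding fixture bolted to the bench. Origin on the bench under the place of the locked jar, z up. Aluminium base plate 8 mm thick, 100 mm wide (x), from y = -200 to +76 mm. On its +y side a rubber-faced 90 degree V-block, top 48 mm above the bench, open towards -y; on its -y side a push-pull toggle clamp that presses the jar into the V.
- seat (a point): Point on the upper face of the base plate, 8 mm above the bench, where the centre of the jar's underside is when the jar touches both faces of the V. Axes as the fixture's. The open clamp leaves 15 mm between its pad and a jar at the seat: set down up to 8 mm from the seat towards -y, the jar is pushed home by the clamp.
- clamp_pad: Round rubber pad, 28 mm across, on the sprung end of the clamp's plunger, 38 mm above the bench; it presses the jar with about 40 N when locked. Its origin is not on the pad: with the clamp open it lies straight above the fixture's origin at that height, and it shifts up to 20 mm towards +y as the clamp closes.
- handle_pivot (a point): Pivot of the clamp handle, on the fixture at y = -170 mm, 38 mm above the bench. The pivot axis is the fixture's x axis.
- handle_grip (a point): Point on the centre line of the clamp's handle, 85 mm from the pivot. The grip is a black round bar 18 mm thick, 36 to 117 mm from the pivot. Open, the handle points up and away from the jar, 55 degrees above level towards -y of the fixture; pushing it down until it is level locks the clamp and takes about 6 N there.
- clamp_handle (a joint): Angle of the clamp handle: 0 open, growing as it is pushed down; the toggle passes its dead centre at 0.90 rad and rests locked on its stop at 0.95 rad. It stays where it is left.
- lamp_shell: Bystander: small black lacquered lamp shell, a dome 130 mm across and 65 mm high lying open side down; origin at the middle of its underside.
- tub: Bystander: closed low tub, 86 mm across and 46 mm high, wide flat black lid; origin at the middle of its underside.
- tape_roll: Bystander: roll of masking tape lying flat, 100 mm across, 24 mm high; origin at the middle of its underside.
- buffing_disc: Bystander: rubber buffing disc lying flat, 76 mm across, 30 mm high with its stub; origin at the middle of its underside.
- torch: Bystander: inspection torch lying down, about 125 x 26 x 26 mm; origin at the middle of its underside.
- sanding_block: Bystander: cork sanding block 110 x 60 x 26 mm; origin at the middle of its underside.
- ferrule: Bystander: brass ferrule, a ring 42 mm across and 22 mm high; origin at the middle of its underside.
- screwdriver: Bystander: screwdriver lying down, about 200 mm long; origin at the middle of its underside.
Not all that is in view belongs to the job. What is meant by the jar is not blue, and is the larger of those in its own colour. What is meant by the cap is not green, and is the smaller of those in its own colour.

How it is judged:
By the outcome, as a careful person would: the job done as asked, in the order asked, and still so for the second after the job is handed in, while the arm keeps its last pose, push and grip.
It also fails if it takes over 58 s, if anything falls off the work surface, if the arm or the gripper's body presses on something with over 40 N, if the wrist force passes 120 N, or if a joint passes its speed limit or range.

### The arm

A 7-joint arm with a two-finger parallel gripper is mounted at the origin on the work surface. World frame = base frame: x ahead of the robot, y to its left, z up, the work surface at z = 0. Lengths are in m, angles in rad, forces in N, time in s.
With the tool pointing down it reaches from about 0.425 to 0.925 m from the base axis. Payload 6.8 kg.
Tool frame: the origin (TCP) lies at the very end of the fingers, on their centre line; the grasp point (between the pads) lies 19 mm behind it (r.grip_depth is the distance from the TCP to the grasp point, in m); z points along the fingers, y is the direction in which the jaws open and shut (so a half turn about z gives the same grasp; the last joint's range is limited). The gripper opens to 85 mm and grips with 20 to 120 N. Pads are 22 mm wide; open, the fingers measure 114 mm over their backs; the gripper's body (76 mm by 85 mm) begins 54 mm behind the grasp point. The pads swing forward as they close: fully open they stand 13 mm farther back than shut.
Start: joints at [-1.429, 0.477, 0.022, 1.555, -0.011, 1.109, -0.083], TCP at [0.167, 0.654, 0.231] pointing down, gripper open.
Joint ranges: [-2.96, 2.96], [-0.34, 2.1], [-1.41, 1.46], [0.24, 2.44], [-1.37, 4.51], [0.17, 1.92], [-2.96, 2.96]. Speed limits (rad/s): [2.39, 2.39, 3.14, 3.14, 3.14, 3.14, 3.14].

### API

Orientations are given as a rotation vector (axis times angle).
In Python, from bench import status, eyes, workorder, spotter, r gives the robot as it stands.
- The arm moves only by the tool drive_tool, never from a script. Its argument "commands" is a list of rows, each an object of numbers: "rx", "ry", "rz": the turn, a rotation vector about the world's x, y, z normalised to -1 to 1, where 1 is 8 degrees; "tx", "ty", "tz": the shift along the world's x, y, z normalised to -1 to 1, where 1 is 20 mm; "grip": the closure, from -1 (fully open) to 1 (shut). A call has 1 to 10 rows; each row shifts and turns the commanded pose from where the row before left it; what a row does not reach is not made up. A row lasts 1/8 s, in which the tool goes at most 62.5 mm and 10.7 degrees, less where a joint would pass 70% of its speed; a pose out of reach is approached as far as the arm can. A call with a number of a shift or a turn outside -1 to 1 is refused whole. A call with a gripper value outside its range is refused whole. The fingers move at their own pace and stop on an object; "grip_force" is the grip in N (left out, the last holds). Time passes only in rows, so rows that do not move let the fingers close. It gives the time, the measured TCP pose, the force and the opening at its end, in the units of the state.
- status.get_obs(): the state, without advancing time (a new reading comes with each control period).
- eyes.grab_frame(name): name is "side" or "top"; returns a dict with "frame" (420x560x3 uint8, blue, green, red), "range_z" (420x560 float32, m along the optical axis (not along the pixel's ray), 0 where there is no reading), "fx", "fy", "cx", "cy" (pixels), "dist_coeffs" ([k1, k2, p1, p2, k3] as OpenCV has them; the pictures are not rectified), "T" (4x4, takes a point from camera to world coordinates). Camera axes: x right, y down, z forward; pixel columns grow to the right and rows downward; lengths in m; the calibration is good to about 2 mm. A picture is of the moment at which its call begins.
- workorder.hand_in(): hands the job in, once; it reports no verdict.
Trained networks look in the newest picture that a camera, given by its name, has taken for a name from the list of things; names that differ only in an ending like _2 or _b are one class to them, and where a whole thing is asked for, a point or a joint stands for the part that bears it (a point fixed in the world has none). Each returns a list of dicts, best first, with "confidence" (0 to 1); they miss things now and then, are a little off and sometimes report something else, mostly with a low value. They report only what shows in the picture. A call takes as long as a camera call. They do not tell look-alikes from the thing itself.
- spotter.boxes_of(camera, target): "position" ([column, row] as shares, 0 to 1, of the picture: columns of its width, rows of its height, amid what is visible of it).
- spotter.masks_of(camera, target): "mask" (420x560 bool, what is visible of it) and "position" ([column, row] as shares, 0 to 1, of the picture: columns of its width, rows of its height, amid what is visible of it).
The state is a dict: "clock": time; "joints": joint angles; "qvel": joint speeds; "tau": joint torques, N m; "tcp_pos": TCP position; "orientation": TCP orientation; "contact_force": force on the tool from outside, world axes, zero at the start; "moment": the same for the moment, N m; "grip_width": finger opening in m.
Only numpy, scipy, OpenCV 4.12 (cv2) and the standard library are available. Lean on these libraries where they do the work, as an engineer would, in place of code of your own. Each camera call takes 0.05 s, during which the arm holds its last target.

## Working session

There is one attempt and no reset: what is moved stays moved. The work goes in short steps, Python scripts to look and compute and a tool call to move; the robot and the scene stay as the last step left them, time stands still between calls to the robot, and variables do not carry over. Pictures are saved under pics/ and viewed, and the job is handed in when it is done.

Besides the shell and the picture viewer there is one more tool, called after "Request:" by a JSON object that holds its "op" and its "data", one argument or row to a line. drive_tool: Moves the arm, as the interface text tells. Scaled input: -1 to 1 covers 20 mm each way for a shift and 8 degrees each way for a turn. Its arguments: {"type":"object","properties":{"commands":{"type":"array","items":{"type":"object","properties":{"rx":{"type":"number"},"ry":{"type":"number"},"rz":{"type":"number"},"tx":{"type":"number"},"ty":{"type":"number"},"tz":{"type":"number"},"grip":{"type":"number"}}}},"grip_force":{"type":"number"}},"required":["commands"]}

```bash
ls; mkdir -p pics; python3 - <<'E'
from bench import status, eyes, workorder, spotter, r
import cv2,numpy as np
print(status.get_obs()); print([a for a in dir(r) if a[0]!='_'])
for n in('side','top'):
    f=eyes.grab_frame(n); cv2.imwrite(f'pics/{n}0.png',f['frame']); np.savez(f'pics/{n}0.npz',**{k:np.array(v) for k,v in f.items()})
    print(n,f['fx'],f['fy'],f['cx'],f['cy'],f['dist_coeffs'],np.round(f['T'],3).tolist())
E
```

```text
pics
{'clock': 0.0, 'joints': array([-1.42909858,  0.47780012,  0.02231432,  1.55646485, -0.01149768,
        1.10923824, -0.08312228]), 'qvel': array([ 5.45892261e-05, -2.16329886e-04,  4.41235617e-04, -1.47281758e-03,
        1.68064471e-03,  3.45034249e-03, -8.25563830e-04]), 'tau': array([-3.07501878e-04, -5.96437633e+01,  1.60755102e+00, -2.81199092e+01,
        1.24006905e-02,  9.21606144e-03,  3.10900668e-05]), 'tcp_pos': array([0.16672078, 0.65348724, 0.23031952]), 'orientation': array([-3.91313904e-01, -3.11702478e+00,  2.79591418e-03]), 'contact_force': array([0.73293762, 0.74851681, 0.86733425]), 'moment': array([ 0.00611738,  0.01785953, -0.00451704]), 'grip_width': 0.08529553567413742}
['Unreachable', 'grip_depth']
side 529.4834295358423 529.4834295358423 275.97639891759724 205.11720051068923 [0.00011881 0.         0.         0.         0.        ] [[-0.97, -0.161, 0.183, 0.335], [-0.244, 0.667, -0.704, 0.908], [-0.009, -0.727, -0.686, 0.938], [0.0, 0.0, 0.0, 1.0]]
top 524.0202022555426 524.0202022555426 276.1956270110736 210.21757007174824 [-0.02821423  0.          0.          0.          0.        ] [[-0.001, -0.993, 0.118, 0.378], [-1.0, 0.001, 0.0, 0.021], [-0.0, -0.118, -0.993, 1.617], [0.0, 0.0, 0.0, 1.0]]
```

View pics/side0.png

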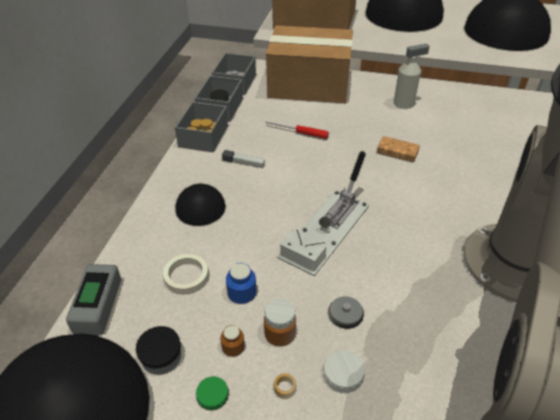

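View pics/top0.png

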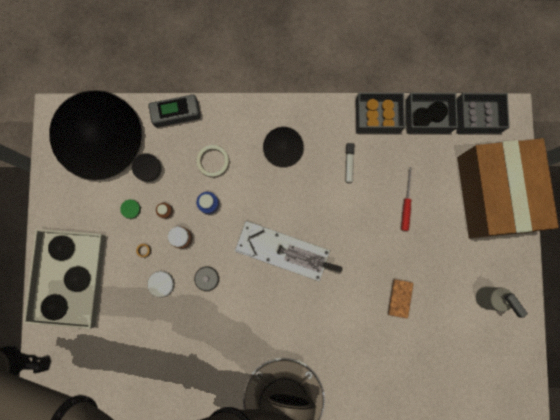

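```bash
cat > h.py <<'E'
from bench import status, eyes, workorder, spotter, r
import cv2,numpy as np
from scipy.spatial.transform import Rotation as R
def grab(n,save=None):
    f=eyes.grab_frame(n)
    if save: cv2.imwrite(f'pics/{save}.png',f['frame'])
    return f
def K(f): return np.array([[f['fx'],0,f['cx']],[0,f['fy'],f['cy']],[0,0,1.]])
def cloud(f):
    h,w=f['range_z'].shape
    u,v=np.meshgrid(np.arange(w),np.arange(h))
    p=cv2.undistortPoints(np.stack([u,v],-1).reshape(-1,1,2).astype(np.float64),K(f),np.array(f['dist_coeffs'],float)).reshape(h,w,2)
    z=f['range_z'][...,None]
    P=np.concatenate([p*z,z],-1)
    T=np.array(f['T']); return P@T[:3,:3].T+T[:3,3]
def proj(f,X):
    T=np.linalg.inv(np.array(f['T'])); 
    return cv2.projectPoints(np.asarray(X,float).reshape(-1,1,3),cv2.Rodrigues(T[:3,:3])[0],T[:3,3],K(f),np.array(f['dist_coeffs'],float))[0].reshape(-1,2)
def ray_at_z(f,uv,z):
    p=cv2.undistortPoints(np.array(uv,float).reshape(-1,1,2),K(f),np.array(f['dist_coeffs'],float)).reshape(-1,2)
    T=np.array(f['T']); d=np.c_[p,np.ones(len(p))]@T[:3,:3].T; o=T[:3,3]
    return o+d*((z-o[2])/d[:,2:])
E
python3 - <<'E'
from h import *
for n in('side','top'):
    f=grab(n); C=cloud(f)
    for t in ['jar','cap','fixture','clamp_pad','clamp_handle','lamp_shell','tub','tape_roll','buffing_disc','torch','sanding_block','ferrule','screwdriver']:
        for d in spotter.masks_of(n,t):
            m=d['mask']; P=C[m&(f['range_z']>0)]
            print(n,t,round(d['confidence'],2),np.round(np.array(d['position'])*[560,420]),m.sum(),np.round(np.median(P,0),3) if len(P) else None, np.round(P.min(0),3),np.round(P.max(0),3), f['frame'][m].mean(0).round())
E
```

```text
side jar 0.94 [240. 280.] 1053 [0.586 0.252 0.051] [ 0.558  0.152 -0.005] [0.624 0.269 0.077] [125.  98.  80.]
side jar 0.77 [230. 339.] 626 [0.565 0.381 0.037] [ 0.545  0.32  -0.003] [0.599 0.394 0.057] [ 75. 103. 125.]
side jar 0.75 [277. 334.] 598 [0.478 0.342 0.034] [ 0.452  0.309 -0.003] [0.518 0.35  0.064] [45. 68. 93.]
side jar 0.23 [243. 160.] 468 [ 0.723 -0.195  0.017] [ 0.657 -0.252 -0.006] [ 0.795 -0.186  0.03 ] [116. 125. 124.]
side cap 0.87 [210. 392.] 829 [0.573 0.481 0.018] [0.545 0.448 0.003] [0.603 0.509 0.024] [ 60. 125.  47.]
side cap 0.64 [281. 315.] 769 [0.484 0.321 0.077] [ 0.456  0.229 -0.004] [0.532 0.347 0.083] [158. 172. 170.]
side cap 0.59 [342. 370.] 1395 [0.345 0.384 0.023] [ 0.306  0.329 -0.003] [0.383 0.418 0.029] [159. 173. 170.]
side fixture 0.64 [322. 233.] 4028 [0.443 0.019 0.011] [ 0.354 -0.336 -0.006] [0.539 0.155 0.136] [135. 145. 144.]
side clamp_pad 0.28 [242. 158.] 430 [ 0.724 -0.195  0.018] [ 0.657 -0.252 -0.005] [ 0.795 -0.186  0.03 ] [113. 122. 120.]
side clamp_handle 0.69 [355. 172.] 384 [ 0.401 -0.122  0.079] [ 0.383 -0.336 -0.005] [ 0.42
[... 3388 characters left out ...]
. 163.] 334 [ 0.72  -0.207  0.023] [ 0.656 -0.224 -0.008] [ 0.78  -0.193  0.035] [107. 119. 122.]
top sanding_block 0.67 [398. 299.] 734 [ 0.301 -0.348  0.026] [ 0.247 -0.391 -0.006] [ 0.355 -0.313  0.038] [ 58.  93. 134.]
top sanding_block 0.36 [348. 162.] 321 [ 0.717 -0.205  0.023] [ 0.656 -0.228 -0.008] [ 0.78  -0.193  0.035] [107. 119. 122.]
top ferrule 0.46 [142. 242.] 115 [0.449 0.431 0.019] [ 0.428  0.407 -0.01 ] [0.466 0.457 0.03 ] [ 61.  93. 117.]
top screwdriver 0.75 [405. 217.] 265 [ 0.556 -0.375  0.023] [ 0.506 -0.394  0.006] [ 0.609 -0.36   0.035] [ 40.  47. 128.]
top screwdriver 0.46 [207. 168.] 388 [0.712 0.226 0.023] [ 0.673  0.171 -0.005] [0.773 0.267 0.035] [117. 139. 142.]
```

```bash
cat > m.py <<'E'
from h import *
def circ(P):
    A=np.c_[2*P[:,:2],np.ones(len(P))]; s=np.linalg.lstsq(A,(P[:,:2]**2).sum(1),rcond=None)[0]
    return s[:2],np.sqrt(s[2]+s[:2]@s[:2])
def meas(n,f):
    C=cloud(f); ok=f['range_z']>0
    bench=C[ok&(abs(C[...,0]-.45)<.3)&(abs(C[...,1]-.1)<.3)&(abs(C[...,2])<.004)]
    print(n,'bench z',np.median(bench[:,2]))
    return C,ok
E
python3 - <<'E'
from m import *
for n in('side','top'):
    f=grab(n); C,ok=meas(n,f)
    near=ok&(np.hypot(C[...,0]-.483,C[...,1]-.311)<.05)
    m=near&(C[...,2]>.068)
    P=C[m]; (c,rr)=cv2.minEnclosingCircle(P[:,:2].astype(np.float32)); print(n,'cap',P.mean(0).round(4),np.round(c,4),round(rr,4), 'midext',((P.min(0)+P.max(0))/2).round(4),'ztop',np.median(P[:,2]))
    # fixture: mask
    best=[d for d in spotter.masks_of(n,'fixture')][0]['mask']
    m=best&ok&(C[...,2]>.004)&(C[...,2]<.014)
    g=f['frame'].min(-1)
    P=C[m]
    rect=cv2.minAreaRect(P[:,:2].astype(np.float32)); print('plate',rect,len(P))
    # mask contour as ray at z=.008
    m=best&ok&(C[...,2]>.02); P=C[m]; 
    V=P[(P[:,2]>.042)&(P[:,2]<.053)]; V=V[V[:,1]>0.03]
    print('V top', len(V), cv2.minAreaRect(V[:,:2].astype(np.float32)), np.median(V[:,2]))
    H=P[(P[:,2]>.085)]; H=H[H[:,1]<-.05]
    if len(H)>5:
        c=H.mean(0); d=np.linalg.svd(H-c)[2][0]; print('handle',c.round(4),d.round(3),H.min(0),H.max(0))
    big=cv2.resize(f['frame'][170:300,220:380] if n=='top' else f['frame'][140:280,260:400],None,fx=5 if n=='top' else 4,fy=4.6 if n=='top' else 4,interpolation=cv2.INTER_CUBIC); big=cv2.convertScaleAbs(big,alpha=1.3); cv2.imwrite(f'pics/{n}fix.png',big)
E
```

```text
side bench z -0.0009544364437384378
side cap [0.4846 0.3188 0.0769] [0.4859 0.3161] 0.0315 midext [0.4853 0.3163 0.0754] ztop 0.07729368110777945
plate ((0.44644081592559814, 0.007924437522888184), (0.27980485558509827, 0.10117583721876144), 70.53968811035156) 1859
V top 657 ((0.4817059636116028, 0.10567156970500946), (0.0642697885632515, 0.09337283670902252), 71.43497467041016) 0.046758323860350726
handle [ 0.395  -0.1344  0.1089] [ 0.215  0.546 -0.809] [ 0.38275993 -0.15507202  0.08551179] [ 0.40832271 -0.11353555  0.13392152]
top bench z 0.0002450154129749471
top cap [0.4832 0.3107 0.079 ] [0.4825 0.3108] 0.0305 midext [0.4835 0.3108 0.0795] ztop 0.07927828098699274
plate ((0.4434620440006256, 0.0031850486993789673), (0.2767014503479004, 0.1037997230887413), 70.33715057373047) 1624
V top 418 ((0.47912347316741943, 0.10055414587259293), (0.059905052185058594, 0.09201829880475998), 70.60292053222656) 0.04799625521823725
handle [ 0.393  -0.1417  0.1145] [-0.211 -0.583  0.785] [ 0.37931975 -0.16398583  0.08552229] [ 0.40544644 -0.11982162  0.14173473]
```

View pics/topfix.png

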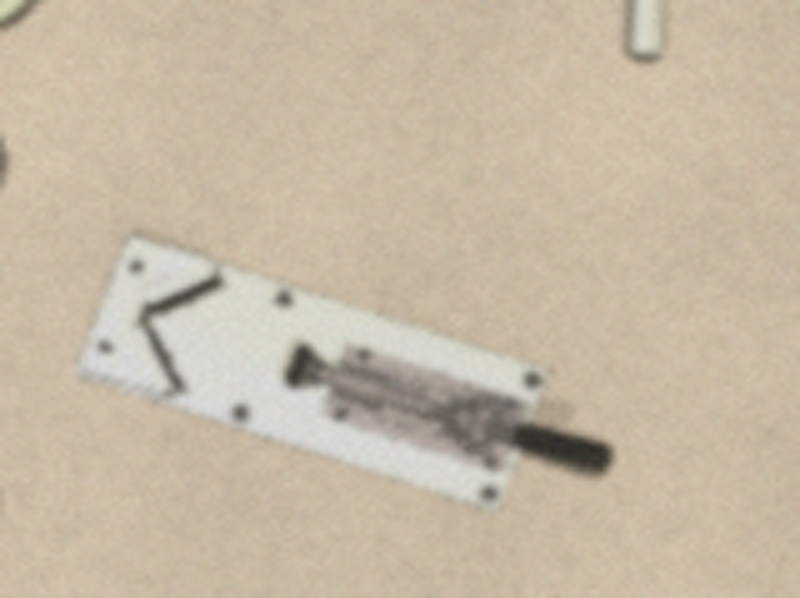

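View pics/sidefix.png

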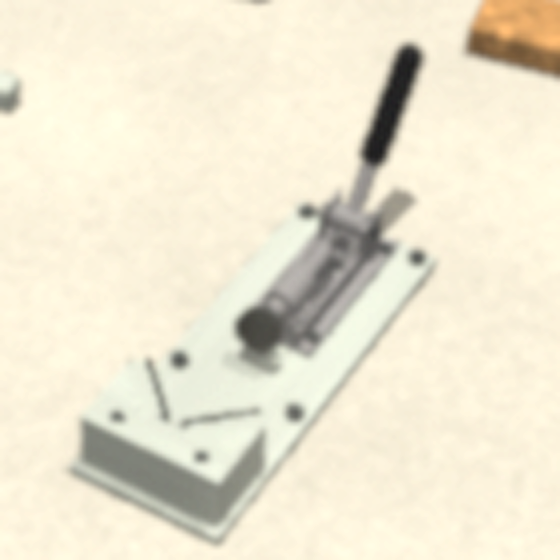

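Request:
{"op": "drive_tool", "data": {
  "commands": [
    {"tx": 0.88,"ty": -0.95,"tz": -0.1,"grip": -1},
    {"tx": 0.88,"ty": -0.95,"tz": -0.1,"grip": -1},
    {"tx": 0.88,"ty": -0.95,"tz": -0.1,"grip": -1},
    {"tx": 0.88,"ty": -0.95,"tz": -0.1,"grip": -1},
    {"tx": 0.88,"ty": -0.95,"tz": -0.1,"grip": -1},
    {"tx": 0.88,"ty": -0.95,"tz": -0.1,"grip": -1},
    {"tx": 0.88,"ty": -0.95,"tz": -0.1,"grip": -1},
    {"tx": 0.88,"ty": -0.95,"tz": -0.1,"grip": -1},
    {"tx": 0.88,"ty": -0.95,"tz": -0.1,"grip": -1},
    {"tx": 0.88,"ty": -0.95,"tz": -0.1,"grip": -1}
  ],
  "grip_force": 60
}}

```text
validation failed for argument at $.co...
```

Request:
{"op": "drive_tool", "data": {
  "commands": [
    {"tx": 0.88,"ty": -0.95,"tz": -0.4,"grip": -1},
    {"tx": 0.88,"ty": -0.95,"tz": -0.4,"grip": -1},
    {"tx": 0.88,"ty": -0.95,"tz": -0.4,"grip": -1},
    {"tx": 0.88,"ty": -0.95,"tz": -0.4,"grip": -1},
    {"tx": 0.88,"ty": -0.95,"tz": -0.4,"grip": -1},
    {"tx": 0.88,"ty": -0.95,"tz": -0.4,"grip": -1},
    {"tx": 0.88,"ty": -0.95,"tz": -0.4,"grip": -1},
    {"tx": 0.88,"ty": -0.95,"tz": -0.4,"grip": -1},
    {"grip": -1},
    {"grip": -1}
  ]
}}

```text
validation failed for argument at $.co...
```

```bash
python3 - <<'E'
from m import *
s=status.get_obs(); print({k:np.round(v,4) for k,v in s.items()})
for n in('side','top'):
    f=grab(n); C,ok=meas(n,f); np.savez(f'pics/{n}1.npz',C=C,ok=ok)
    uv=proj(f,[s['tcp_pos'],s['tcp_pos']+[0,0,.019]]); print(uv.round(1))
    im=f['frame'].copy()
    c=uv[0].astype(int); x0,y0=max(0,c[0]-70),max(0,c[1]-60)
    for p in uv: cv2.circle(im,tuple(p.round().astype(int)),1,(0,0,255),-1)
    cv2.imwrite(f'pics/{n}1.png',cv2.resize(im[y0:y0+120,x0:x0+150],None,fx=5,fy=5,interpolation=cv2.INTER_CUBIC))
E
```

```text
{'clock': np.float64(1.7), 'joints': array([-1.4291,  0.477 ,  0.0224,  1.5554, -0.0115,  1.1093, -0.0831]), 'qvel': array([ 0.0025, -0.0002, -0.0011,  0.0005,  0.    , -0.    ,  0.0011]), 'tau': array([-7.00000e-04, -5.96296e+01,  1.60620e+00, -2.81549e+01,
        1.25000e-02,  1.60000e-03, -0.00000e+00]), 'tcp_pos': array([0.1669, 0.6541, 0.2313]), 'orientation': array([-3.9140e-01, -3.1171e+00, -1.0000e-04]), 'contact_force': array([-0.4363, -1.1201,  0.0848]), 'moment': array([ 0.0312, -0.0039, -0.0458]), 'grip_width': np.float64(0.0853)}
side bench z -0.0009474938889487139
[[469.2 516.2]
 [473.2 511. ]]Traceback (most recent call last):
  File "<stdin>", line 9, in <module>
cv2.error: OpenCV(4.12.0) /io/opencv/modules/imgproc/src/resize.cpp:4208: error: (-215:Assertion failed) !ssize.empty() in function 'resize'
```

Request:
{"op": "drive_tool", "data": {
  "commands": [
    {"tx": 0.88,"ty": -0.95,"tz": -0.1,"rx": 0.0,"ry": 0.0,"rz": 0.0,"grip": -1.0}
  ],
  "grip_force": 60.0
}}

```text
clock: 1.88
tcp_pos: [0.1822, 0.6362, 0.2293]
orientation: [-0.385, -3.116, -0.002]
contact_force: [-0.0, 0.4, -0.4]
grip_width: 0.0858
```

Request:
{"op": "drive_tool", "data": {
  "commands": [
    {"tx": 0.88,"ty": -0.95,"tz": -0.1,"rx": 0,"ry": 0,"rz": 0,"grip": -1},
    {"tx": 0.88,"ty": -0.95,"tz": -0.1,"rx": 0,"ry": 0,"rz": 0,"grip": -1},
    {"tx": 0.88,"ty": -0.95,"tz": -0.1,"rx": 0,"ry": 0,"rz": 0,"grip": -1},
    {"tx": 0.88,"ty": -0.95,"tz": -0.1,"rx": 0,"ry": 0,"rz": 0,"grip": -1},
    {"tx": 0.88,"ty": -0.95,"tz": -0.1,"rx": 0,"ry": 0,"rz": 0,"grip": -1},
    {"tx": 0.88,"ty": -0.95,"tz": -0.1,"rx": 0,"ry": 0,"rz": 0,"grip": -1},
    {"tx": 0.88,"ty": -0.95,"tz": -0.1,"rx": 0,"ry": 0,"rz": 0,"grip": -1},
    {"tx": 0.88,"ty": -0.95,"tz": -0.1,"rx": 0,"ry": 0,"rz": 0,"grip": -1},
    {"tx": 0.88,"ty": -0.95,"tz": -0.1,"rx": 0,"ry": 0,"rz": 0,"grip": -1}
  ]
}}

```text
clock: 3.0
tcp_pos: [0.344, 0.4625, 0.2113]
orientation: [0.392, 3.117, 0.0]
contact_force: [-0.2, -0.6, -0.0]
grip_width: 0.0855
```

Request:
{"op": "drive_tool", "data": {
  "commands": [
    {"tx": 0.88,"ty": -0.95,"tz": -0.4,"rx": 0,"ry": 0,"rz": 0,"grip": -1},
    {"tx": 0.88,"ty": -0.95,"tz": -0.4,"rx": 0,"ry": 0,"rz": 0,"grip": -1},
    {"tx": 0.88,"ty": -0.95,"tz": -0.4,"rx": 0,"ry": 0,"rz": 0,"grip": -1},
    {"tx": 0.88,"ty": -0.95,"tz": -0.4,"rx": 0,"ry": 0,"rz": 0,"grip": -1},
    {"tx": 0.88,"ty": -0.95,"tz": -0.4,"rx": 0,"ry": 0,"rz": 0,"grip": -1},
    {"tx": 0.88,"ty": -0.95,"tz": -0.4,"rx": 0,"ry": 0,"rz": 0,"grip": -1},
    {"tx": 0.88,"ty": -0.95,"tz": -0.4,"rx": 0,"ry": 0,"rz": 0,"grip": -1},
    {"tx": 0.88,"ty": -0.95,"tz": -0.4,"rx": 0,"ry": 0,"rz": 0,"grip": -1},
    {"tx": 0,"ty": 0,"tz": 0,"rx": 0,"ry": 0,"rz": 0,"grip": -1},
    {"tx": 0,"ty": 0,"tz": 0,"rx": 0,"ry": 0,"rz": 0,"grip": -1}
  ]
}}

```text
clock: 4.25
tcp_pos: [0.4833, 0.3123, 0.1475]
orientation: [-0.391, -3.117, -0.001]
contact_force: [0.4, 0.4, 0.3]
grip_width: 0.0851
```

```bash
python3 - <<'E'
from m import *
s=status.get_obs(); print({k:np.round(v,4) for k,v in s.items()})
for n in('side','top'):
    f=grab(n); C,ok=meas(n,f); np.savez(f'pics/{n}1.npz',C=C,ok=ok)
    uv=proj(f,[s['tcp_pos'],s['tcp_pos']+[0,0,.019]]); print(uv.round(1))
    im=f['frame'].copy()
    c=uv[0].astype(int); x0,y0=max(0,c[0]-70),max(0,c[1]-60)
    for p in uv: cv2.circle(im,tuple(p.round().astype(int)),1,(0,0,255),-1)
    cv2.imwrite(f'pics/{n}1.png',cv2.resize(im[y0:y0+120,x0:x0+150],None,fx=5,fy=5,interpolation=cv2.INTER_CUBIC))
E
```

```text
{'clock': np.float64(4.25), 'joints': array([-0.7933,  0.4098,  0.1421,  1.8851, -0.0759,  0.8515,  0.7083]), 'qvel': array([-0.017 , -0.003 , -0.0105, -0.0065, -0.0013, -0.0012, -0.0013]), 'tau': array([ 1.12300e+00, -5.00376e+01,  3.50100e+00, -2.33827e+01,
        8.29000e-02,  5.70000e-03,  1.64000e-02]), 'tcp_pos': array([0.4833, 0.3123, 0.1475]), 'orientation': array([-3.9120e-01, -3.1169e+00, -1.0000e-03]), 'contact_force': array([0.3918, 0.3635, 0.2505]), 'moment': array([ 0.0103,  0.0264, -0.0547]), 'grip_width': np.float64(0.0851)}
side bench z -0.0009379539254765756
[[280.3 287.4]
 [280.3 281. ]]
top bench z 0.0002184722124498606
[[172.8 234.8]
 [171.5 234.3]]
```

View pics/side1.png

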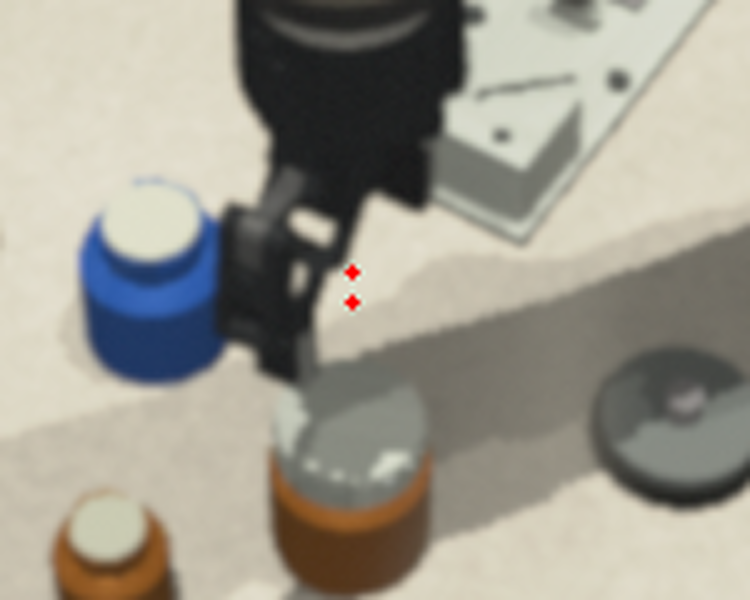

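View pics/top1.png

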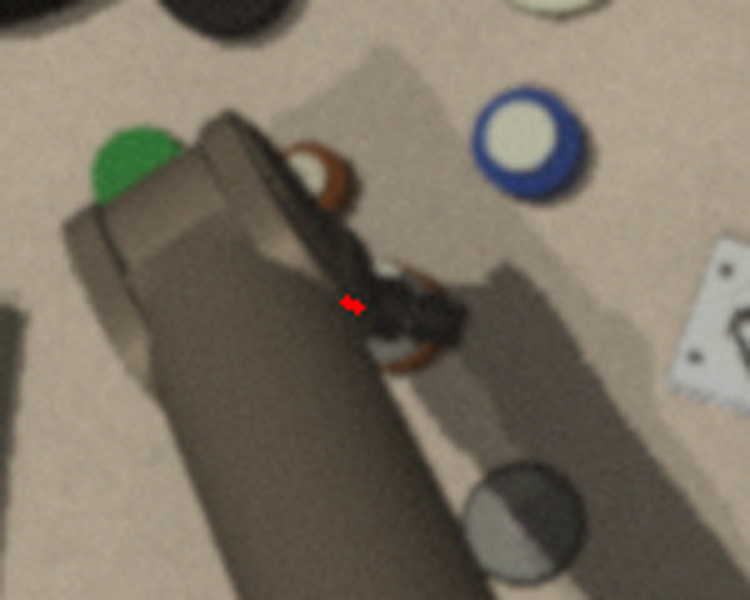

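```bash
python3 - <<'E'
from m import *
s=status.get_obs(); M=R.from_rotvec(s['orientation']).as_matrix(); print(M.round(3))
t=s['tcp_pos']
for n in('side','top'):
    f=grab(n); C=cloud(f)
    im=cv2.resize(f['frame'],None,fx=4,fy=4,interpolation=cv2.INTER_CUBIC)
    for sg,c in((1,(0,0,255)),(-1,(0,255,0))):
        for b in (.013,.035,.06):
            p=proj(f,t+M@[0,sg*.0425,-b])[0]*4; cv2.circle(im,tuple(p.round().astype(int)),4,c,-1)
    p=(proj(f,t)[0]*4).astype(int); y=max(0,p[1]-350);x=max(0,p[0]-350)
    cv2.imwrite(f'pics/{n}2.png',im[y:y+600,x:x+750])
    D=np.linalg.norm(C-t,axis=-1); m=(D<.07)&(C[...,2]>.11)
    print(n,m.sum()); Q=(C[m]-t)@M
    # dark finger points in tool frame
    for lo in (-.06,-.05,-.04,-.03,-.02,-.01,0,.01):
        q=Q[(Q[:,2]>=lo)&(Q[:,2]<lo+.01)]
        if len(q): print(lo,len(q),'x',np.percentile(q[:,0],[2,50,98]).round(3),'y',np.percentile(q[:,1],[2,25,50,75,98]).round(3))
E
```

```text
[[-0.969  0.246  0.   ]
 [ 0.246  0.969  0.001]
 [ 0.     0.001 -1.   ]]
side 219
-0.06 7 x [0.001 0.005 0.01 ] y [-0.043 -0.042 -0.041 -0.04  -0.039]
-0.05 42 x [-0.004  0.006  0.01 ] y [-0.045 -0.041 -0.04  -0.038  0.053]
-0.04 64 x [-0.006  0.005  0.01 ] y [-0.046 -0.04   0.048  0.055  0.06 ]
-0.03 69 x [-0.009  0.003  0.01 ] y [-0.045 -0.04  -0.038  0.057  0.06 ]
-0.02 37 x [-0.01   0.002  0.009] y [-0.045 -0.04  -0.039 -0.037  0.055]
top 0
```

View pics/side2.png

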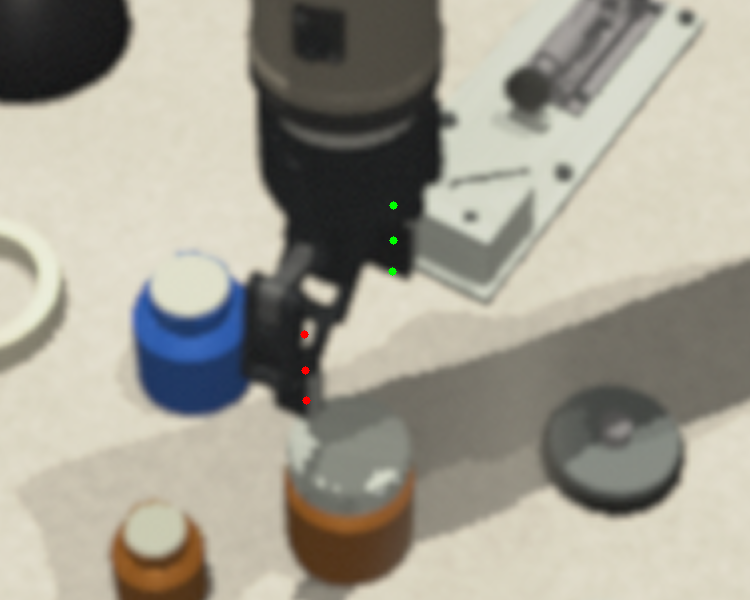

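View pics/top2.png

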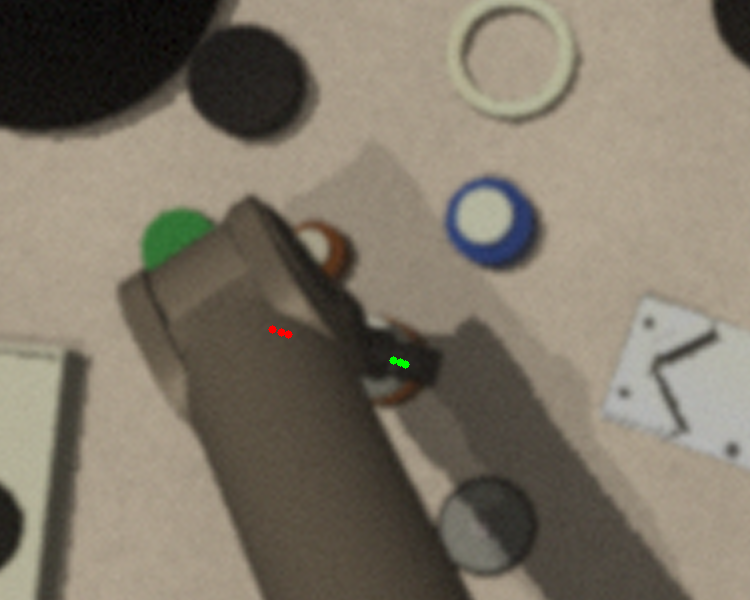

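Request:
{"op": "drive_tool", "data": {
  "commands": [
    {"tx": 0.08,"ty": 0.07,"tz": -1,"rx": 0,"ry": 0,"rz": 0,"grip": -1},
    {"tx": 0,"ty": 0,"tz": -1,"rx": 0,"ry": 0,"rz": 0,"grip": -1},
    {"tx": 0,"ty": 0,"tz": -1,"rx": 0,"ry": 0,"rz": 0,"grip": -1},
    {"tx": 0,"ty": 0,"tz": -1,"rx": 0,"ry": 0,"rz": 0,"grip": -1},
    {"tx": 0,"ty": 0,"tz": -0.7,"rx": 0,"ry": 0,"rz": 0,"grip": -1},
    {"tx": 0,"ty": 0,"tz": -0.25,"rx": 0,"ry": 0,"rz": 0,"grip": -1},
    {"tx": 0,"ty": 0,"tz": 0,"rx": 0,"ry": 0,"rz": 0,"grip": -1}
  ]
}}

```text
clock: 5.32
tcp_pos: [0.4853, 0.3136, 0.0484]
orientation: [-0.391, -3.117, -0.0]
contact_force: [-0.3, -0.0, -0.3]
grip_width: 0.0855
```

Request:
{"op": "drive_tool", "data": {
  "commands": [
    {"tx": 0,"ty": 0,"tz": 0,"rx": 0,"ry": 0,"rz": 0,"grip": 1},
    {"tx": 0,"ty": 0,"tz": 0,"rx": 0,"ry": 0,"rz": 0,"grip": 1},
    {"tx": 0,"ty": 0,"tz": 0,"rx": 0,"ry": 0,"rz": 0,"grip": 1},
    {"tx": 0,"ty": 0,"tz": 0,"rx": 0,"ry": 0,"rz": 0,"grip": 1}
  ],
  "grip_force": 40
}}

```text
clock: 5.82
tcp_pos: [0.4856, 0.3129, 0.0491]
orientation: [0.393, 3.117, -0.0]
contact_force: [-1.1, -2.1, 5.9]
grip_width: 0.058
```

```bash
python3 - <<'E'
from m import *
s=status.get_obs(); print({k:np.round(v,4) for k,v in s.items()})
for n in('side','top'):
    f=grab(n); C=cloud(f)
    p=proj(f,s['tcp_pos'])[0].astype(int); y=max(0,p[1]-75);x=max(0,p[0]-90)
    cv2.imwrite(f'pics/{n}3.png',cv2.resize(f['frame'][y:y+140,x:x+180],None,fx=4,fy=4,interpolation=cv2.INTER_CUBIC))
E
```

```text
{'clock': np.float64(5.825), 'joints': array([-0.772 ,  0.554 ,  0.119 ,  1.9348, -0.1016,  0.6583,  0.73  ]), 'qvel': array([ 0.0008, -0.0007,  0.0012, -0.0009, -0.    ,  0.0035,  0.0006]), 'tau': array([-1.05320e+00, -5.21189e+01,  2.10860e+00, -1.94406e+01,
       -2.80700e-01, -8.27100e-01,  1.10000e-02]), 'tcp_pos': array([0.4856, 0.3129, 0.0491]), 'orientation': array([ 3.9250e-01,  3.1166e+00, -2.0000e-04]), 'contact_force': array([-1.0591, -2.1236,  5.9163]), 'moment': array([-0.5758,  0.2876, -0.0007]), 'grip_width': np.float64(0.058)}
```

View pics/side3.png

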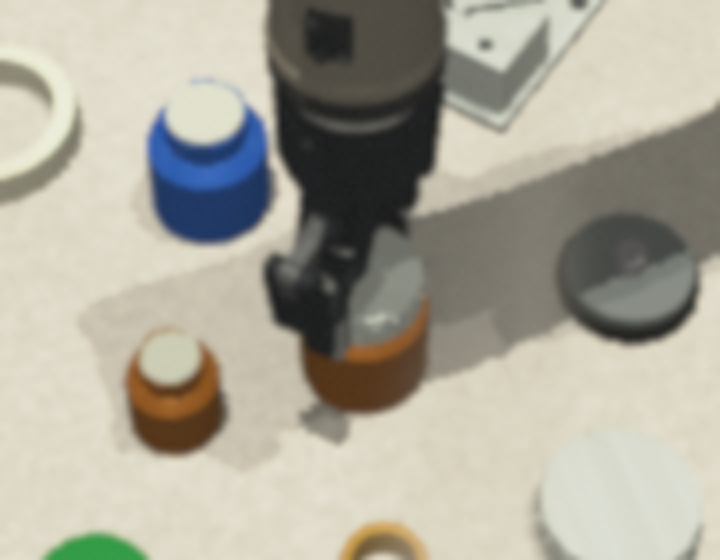

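Request:
{"op": "drive_tool", "data": {
  "commands": [
    {"tx": 0,"ty": 0,"tz": 0.3,"rx": 0,"ry": 0,"rz": 0,"grip": 1},
    {"tx": 0,"ty": 0,"tz": 0.7,"rx": 0,"ry": 0,"rz": 0,"grip": 1},
    {"tx": 0,"ty": 0,"tz": 1,"rx": 0,"ry": 0,"rz": 0,"grip": 1},
    {"tx": 0,"ty": 0,"tz": 1,"rx": 0,"ry": 0,"rz": 0,"grip": 1},
    {"tx": 0,"ty": 0,"tz": 0.5,"rx": 0,"ry": 0,"rz": 0,"grip": 1},
    {"tx": 0,"ty": 0,"tz": 0,"rx": 0,"ry": 0,"rz": 0,"grip": 1}
  ],
  "grip_force": 60
}}

```text
clock: 6.68
tcp_pos: [0.4856, 0.3139, 0.1192]
orientation: [0.391, 3.116, 0.002]
contact_force: [0.7, 0.0, -3.8]
grip_width: 0.0577
```

Request:
{"op": "drive_tool", "data": {
  "commands": [
    {"tx": -0.07,"ty": -0.5,"tz": 0,"rx": 0,"ry": 0,"rz": 0,"grip": 1},
    {"tx": -0.07,"ty": -0.9,"tz": 0,"rx": 0,"ry": 0,"rz": 0,"grip": 1},
    {"tx": -0.07,"ty": -1,"tz": 0,"rx": 0,"ry": 0,"rz": 0,"grip": 1},
    {"tx": -0.07,"ty": -1,"tz": 0,"rx": 0,"ry": 0,"rz": 0,"grip": 1},
    {"tx": -0.07,"ty": -1,"tz": 0,"rx": 0,"ry": 0,"rz": 0,"grip": 1},
    {"tx": -0.07,"ty": -1,"tz": 0,"rx": 0,"ry": 0,"rz": 0,"grip": 1},
    {"tx": -0.07,"ty": -1,"tz": 0,"rx": 0,"ry": 0,"rz": 0,"grip": 1},
    {"tx": -0.07,"ty": -1,"tz": 0,"rx": 0,"ry": 0,"rz": 0,"grip": 1},
    {"tx": -0.07,"ty": -1,"tz": 0,"rx": 0,"ry": 0,"rz": 0,"grip": 1},
    {"tx": -0.07,"ty": -1,"tz": 0,"rx": 0,"ry": 0,"rz": 0,"grip": 1}
  ]
}}

```text
clock: 7.92
tcp_pos: [0.4712, 0.1242, 0.1183]
orientation: [0.391, 3.117, 0.0]
contact_force: [0.4, 0.2, -3.2]
grip_width: 0.0575
```

Request:
{"op": "drive_tool", "data": {
  "commands": [
    {"tx": -0.07,"ty": -1,"tz": 0,"rx": 0,"ry": 0,"rz": 0,"grip": 1},
    {"tx": -0.07,"ty": -1,"tz": 0,"rx": 0,"ry": 0,"rz": 0,"grip": 1},
    {"tx": -0.07,"ty": -0.7,"tz": 0,"rx": 0,"ry": 0,"rz": 0,"grip": 1},
    {"tx": -0.07,"ty": -0.5,"tz": 0,"rx": 0,"ry": 0,"rz": 0,"grip": 1},
    {"tx": 0,"ty": 0,"tz": 0,"rx": 0,"ry": 0,"rz": 0,"grip": 1},
    {"tx": 0,"ty": 0,"tz": 0,"rx": 0,"ry": 0,"rz": 0,"grip": 1}
  ]
}}

```text
clock: 8.68
tcp_pos: [0.4658, 0.0622, 0.1184]
orientation: [0.39, 3.117, 0.001]
contact_force: [0.1, 0.6, -3.6]
grip_width: 0.0574
```

```bash
python3 - <<'E'
from m import *
s=status.get_obs(); print({k:np.round(v,4) for k,v in s.items()})
o=np.array([.467,.0639,0]); th=np.deg2rad(70.45); ey=np.array([np.cos(th),np.sin(th),0]); ex=np.array([ey[1],-ey[0],0])
for n in('side','top'):
    f=grab(n); C=cloud(f)
    im=cv2.resize(f['frame'],None,fx=4,fy=4,interpolation=cv2.INTER_CUBIC)
    P=[o+ex*a+ey*b+[0,0,.008] for a,b in((-.05,.076),(.05,.076),(.05,-.2),(-.05,-.2))]
    if n=='side': P=[p+[0,.0025,0] for p in P]
    else: P=[p-[.0025,.0025,0] for p in P]
    q=(proj(f,P)*4).round().astype(np.int32); cv2.polylines(im,[q.reshape(-1,1,2)],True,(0,0,255),1)
    p=(proj(f,o)[0]*4).astype(int); y=max(0,p[1]-300);x=max(0,p[0]-350)
    cv2.imwrite(f'pics/{n}4.png',im[y:y+600,x:x+750])
E
```

```text
{'clock': np.float64(8.675), 'joints': array([-0.4322,  0.2998,  0.196 ,  2.1482, -0.0899,  0.7006,  1.146 ]), 'qvel': array([-0.0035,  0.0012, -0.001 , -0.0031,  0.0015,  0.0007,  0.0005]), 'tau': array([ 4.32700e-01, -4.10024e+01,  2.69180e+00, -2.10521e+01,
        3.64000e-02,  2.72000e-02,  6.10000e-03]), 'tcp_pos': array([0.4658, 0.0622, 0.1184]), 'orientation': array([3.9000e-01, 3.1171e+00, 8.0000e-04]), 'contact_force': array([ 0.0794,  0.5925, -3.6133]), 'moment': array([ 0.0348, -0.0145, -0.0091]), 'grip_width': np.float64(0.0574)}
```

View pics/side4.png

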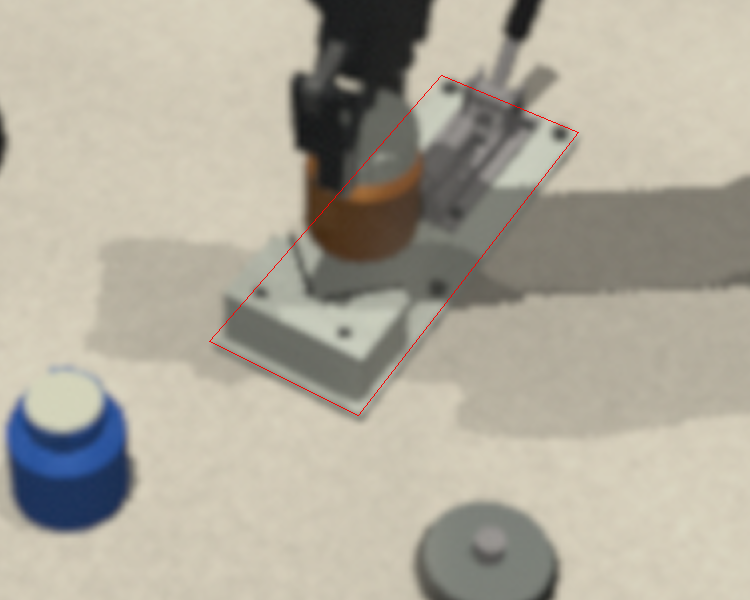

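View pics/top4.png

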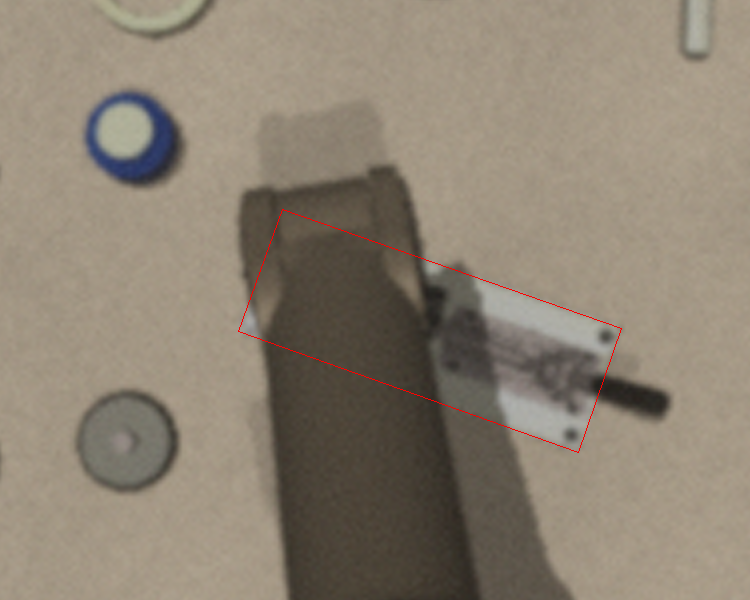

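```bash
python3 - <<'E'
from m import *
from scipy.optimize import least_squares
s=status.get_obs(); t=s['tcp_pos']
f=grab('side'); C=cloud(f); F=f['frame'].astype(int)
amb=(F[...,2]-F[...,0]>25)&(np.linalg.norm(C[...,:2]-t[:2],axis=-1)<.06)&(C[...,2]>.03)
P=C[amb]; print(len(P),P[:,2].min(),P[:,2].max())
B=P[P[:,2]<.105]
for Q in (B,):
    for rad in (.033,):
        sol=least_squares(lambda c:np.hypot(Q[:,0]-c[0],Q[:,1]-c[1])-rad,t[:2],loss='soft_l1',f_scale=.001)
        print(sol.x.round(4),(sol.x-[0,.0025]-t[:2]).round(4),np.abs(sol.fun).mean())
print('bottom',np.percentile(P[:,2],[0.5,2]), t[2])
E
```

```text
616 0.06901091624992572 0.5671107633666678
[0.4662 0.0643] [ 0.0003 -0.0004] 0.0010128932735229234
bottom [0.070501   0.07304878] 0.1183334657331144
```

Request:
{"op": "drive_tool", "data": {
  "commands": [
    {"tx": -0.03,"ty": -0.15,"tz": -0.5,"rx": 0,"ry": 0,"rz": 0,"grip": 1},
    {"tx": 0,"ty": 0,"tz": -0.8,"rx": 0,"ry": 0,"rz": 0,"grip": 1},
    {"tx": 0,"ty": 0,"tz": -0.8,"rx": 0,"ry": 0,"rz": 0,"grip": 1},
    {"tx": 0,"ty": 0,"tz": -0.5,"rx": 0,"ry": 0,"rz": 0,"grip": 1},
    {"tx": 0,"ty": 0,"tz": -0.3,"rx": 0,"ry": 0,"rz": 0,"grip": 1},
    {"tx": 0,"ty": 0,"tz": -0.1,"rx": 0,"ry": 0,"rz": 0,"grip": 1},
    {"tx": 0,"ty": 0,"tz": 0,"rx": 0,"ry": 0,"rz": 0,"grip": 1}
  ]
}}

```text
clock: 9.7
tcp_pos: [0.4652, 0.0585, 0.0584]
orientation: [0.391, 3.117, 0.0]
contact_force: [-0.2, 0.4, -4.0]
grip_width: 0.0574
```

Request:
{"op": "drive_tool", "data": {
  "commands": [
    {"tx": 0,"ty": 0,"tz": -0.05,"rx": 0,"ry": 0,"rz": 0,"grip": 1},
    {"tx": 0,"ty": 0,"tz": -0.03,"rx": 0,"ry": 0,"rz": 0,"grip": 1},
    {"tx": 0,"ty": 0,"tz": 0,"rx": 0,"ry": 0,"rz": 0,"grip": 1}
  ]
}}

```text
clock: 10.07
tcp_pos: [0.4655, 0.0584, 0.0572]
orientation: [0.392, 3.116, 0.001]
contact_force: [-1.1, -1.1, 4.1]
grip_width: 0.0576
```

Request:
{"op": "drive_tool", "data": {
  "commands": [
    {"tx": 0,"ty": 0,"tz": 0.05,"rx": 0,"ry": 0,"rz": 0,"grip": -1},
    {"tx": 0,"ty": 0,"tz": 0,"rx": 0,"ry": 0,"rz": 0,"grip": -1},
    {"tx": 0,"ty": 0,"tz": 0,"rx": 0,"ry": 0,"rz": 0,"grip": -1},
    {"tx": 0,"ty": 0,"tz": 0,"rx": 0,"ry": 0,"rz": 0,"grip": -1}
  ]
}}

```text
clock: 10.58
tcp_pos: [0.4651, 0.0585, 0.0577]
orientation: [-0.391, -3.117, -0.0]
contact_force: [0.8, 0.5, 0.2]
grip_width: 0.0855
```

Request:
{"op": "drive_tool", "data": {
  "commands": [
    {"tx": 0,"ty": 0,"tz": 0.5,"rx": 0,"ry": 0,"rz": 0,"grip": -1},
    {"tx": 0,"ty": 0,"tz": 1,"rx": 0,"ry": 0,"rz": 0,"grip": -1},
    {"tx": 0,"ty": 0,"tz": 1,"rx": 0,"ry": 0,"rz": 0,"grip": -1},
    {"tx": 0,"ty": 0,"tz": 1,"rx": 0,"ry": 0,"rz": 0,"grip": -1},
    {"tx": 0,"ty": 0,"tz": 1,"rx": 0,"ry": 0,"rz": 0,"grip": -1},
    {"tx": 0,"ty": 0,"tz": 1,"rx": 0,"ry": 0,"rz": 0,"grip": -1}
  ]
}}

```text
clock: 11.32
tcp_pos: [0.465, 0.0584, 0.169]
orientation: [0.392, 3.117, 0.0]
contact_force: [0.5, 0.6, 0.3]
grip_width: 0.0853
```

```bash
python3 - <<'E'
from m import *
from scipy.optimize import least_squares
s=status.get_obs(); t=s['tcp_pos']; print(t)
f=grab('side','side5'); C=cloud(f); F=f['frame'].astype(int)
g=np.array([.4655,.0584])
amb=(F[...,2]-F[...,0]>25)&(np.linalg.norm(C[...,:2]-g,axis=-1)<.06)&(C[...,2]>.012)
P=C[amb]; Q=P[P[:,2]<.055]
sol=least_squares(lambda c:np.hypot(Q[:,0]-c[0],Q[:,1]-c[1])-.033,g,loss='soft_l1',f_scale=.001)
c=sol.x-[0,.0025]; print(c.round(4)); d=c-[.467,.0639]; th=np.deg2rad(70.45); print('ex,ey',d@[np.sin(th),-np.cos(th)],d@[np.cos(th),np.sin(th)])
cv2.imwrite('pics/side5.png',cv2.resize(f['frame'][100:280,230:430],None,fx=4,fy=3.3,interpolation=cv2.INTER_CUBIC))
fx=(np.linalg.norm(C[...,:2]-[.42,-.05],axis=-1)<.1)&(C[...,2]>.02)
b=(C-np.array([.467,.0639,0])-[0,.0025,0])@np.array([np.cos(th),np.sin(th),0])
for lo in np.arange(-.2,-.04,.02):
    m=fx&(b>lo)&(b<lo+.02); print(lo.round(2),C[m][:,2].max().round(3) if m.any() else None)
E
```

```text
[0.46502301 0.05838062 0.16902718]
[0.466  0.0576]
ex,ey 0.0011556540747240651 -0.006232219603523143
-0.2 0.097
-0.18 0.063
-0.16 0.049
-0.14 0.045
-0.12 0.047
-0.1 0.049
-0.08 0.242
-0.06 0.567
```

View pics/side5.png

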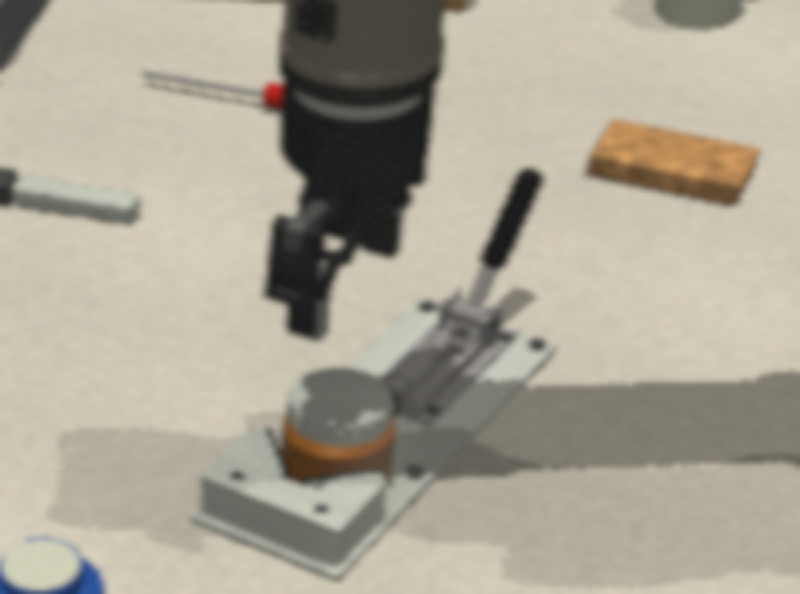

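Request:
{"op": "drive_tool", "data": {
  "commands": [
    {"tx": -0.32,"ty": -0.96,"tz": 0,"rx": 0,"ry": 0,"rz": 0,"grip": 1},
    {"tx": -0.32,"ty": -0.96,"tz": 0,"rx": 0,"ry": 0,"rz": 0,"grip": 1},
    {"tx": -0.32,"ty": -0.96,"tz": 0,"rx": 0,"ry": 0,"rz": 0,"grip": 1},
    {"tx": -0.32,"ty": -0.96,"tz": 0,"rx": 0,"ry": 0,"rz": 0,"grip": 1},
    {"tx": -0.32,"ty": -0.96,"tz": 0,"rx": 0,"ry": 0,"rz": 0,"grip": 1},
    {"tx": -0.32,"ty": -0.96,"tz": 0,"rx": 0.16,"ry": 0.47,"rz": 0,"grip": 1},
    {"tx": -0.32,"ty": -0.96,"tz": 0,"rx": 0.16,"ry": 0.47,"rz": 0,"grip": 1},
    {"tx": -0.32,"ty": -0.96,"tz": 0,"rx": 0.16,"ry": 0.47,"rz": 0,"grip": 1},
    {"tx": -0.32,"ty": -0.96,"tz": 0,"rx": 0.16,"ry": 0.47,"rz": 0,"grip": 1},
    {"tx": -0.32,"ty": -0.96,"tz": 0,"rx": 0,"ry": 0,"rz": 0,"grip": 1}
  ],
  "grip_force": 40
}}

```text
clock: 12.62
tcp_pos: [0.4002, -0.1354, 0.1668]
orientation: [-0.359, -2.845, -0.08]
contact_force: [0.4, -0.3, 0.5]
grip_width: 0.0002
```

```bash
python3 - <<'E'
from m import *
s=status.get_obs(); print({k:np.round(v,4) for k,v in s.items()}); t=s['tcp_pos']
p=np.array([.4101,-.0963]); th=np.deg2rad(70.45); print('u',-(t[:2]-p)@[np.cos(th),np.sin(th)],'ex',(t[:2]-p)@[np.sin(th),-np.cos(th)])
f=grab('side'); im=cv2.resize(f['frame'][80:260,250:450],None,fx=4,fy=3.3,interpolation=cv2.INTER_CUBIC); cv2.imwrite('pics/side6.png',im)
E
```

```text
{'clock': np.float64(12.625), 'joints': array([-0.0878,  0.3158,  0.3524,  2.0349, -0.1404,  1.0931,  1.6654]), 'qvel': array([ 0.2233, -0.0276,  0.1017,  0.0422,  0.0787, -0.0244,  0.2815]), 'tau': array([ -1.4921, -39.2212,   3.3218, -22.0393,  -0.1666,   1.4704,
        -0.2611]), 'tcp_pos': array([ 0.4002, -0.1354,  0.1668]), 'orientation': array([-0.3594, -2.8449, -0.08  ]), 'contact_force': array([ 0.432 , -0.2634,  0.479 ]), 'moment': array([-0.1147, -0.272 ,  0.019 ]), 'grip_width': np.float64(0.0002)}
u 0.040151720011958776 ex 0.003733148099494612
```

View pics/side6.png

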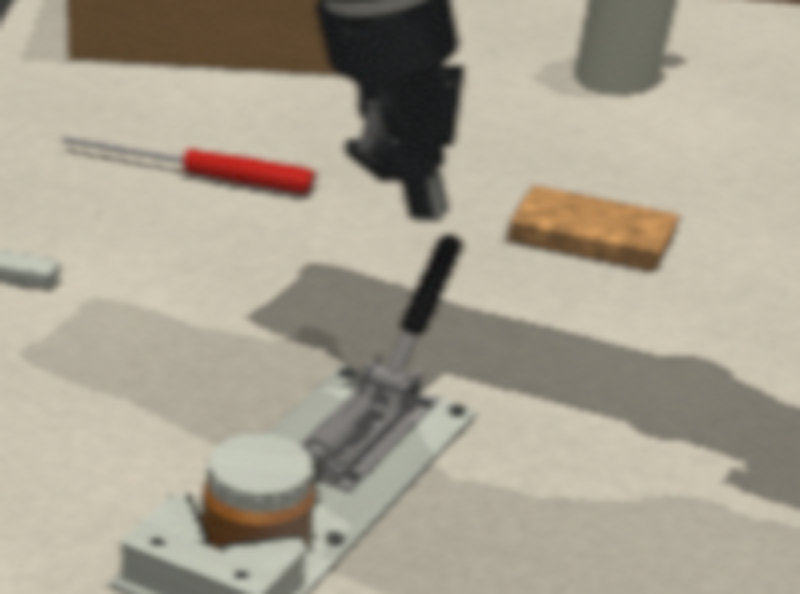

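Request:
{"op": "drive_tool", "data": {
  "commands": [
    {"tx": 0,"ty": 0,"tz": -0.8,"rx": 0,"ry": 0,"rz": 0,"grip": 1},
    {"tx": 0,"ty": 0,"tz": -0.7,"rx": 0,"ry": 0,"rz": 0,"grip": 1},
    {"tx": -0.04,"ty": -0.12,"tz": -0.4,"rx": 0,"ry": 0,"rz": 0,"grip": 1},
    {"tx": -0.04,"ty": -0.12,"tz": -0.4,"rx": 0,"ry": 0,"rz": 0,"grip": 1},
    {"tx": -0.04,"ty": -0.12,"tz": -0.4,"rx": 0,"ry": 0,"rz": 0,"grip": 1}
  ]
}}

```text
clock: 13.3
tcp_pos: [0.3989, -0.1407, 0.1133]
orientation: [-0.357, -2.847, -0.081]
contact_force: [0.4, -0.2, 0.6]
grip_width: -0.0002
```

Request:
{"op": "drive_tool", "data": {
  "commands": [
    {"tx": -0.04,"ty": -0.12,"tz": -0.4,"rx": 0,"ry": 0,"rz": 0,"grip": 1},
    {"tx": -0.04,"ty": -0.12,"tz": -0.4,"rx": 0,"ry": 0,"rz": 0,"grip": 1},
    {"tx": -0.04,"ty": -0.12,"tz": -0.4,"rx": 0,"ry": 0,"rz": 0,"grip": 1},
    {"tx": -0.04,"ty": -0.12,"tz": -0.4,"rx": 0,"ry": 0,"rz": 0,"grip": 1}
  ]
}}

```text
clock: 13.8
tcp_pos: [0.3956, -0.1507, 0.0813]
orientation: [-0.358, -2.847, -0.081]
contact_force: [0.3, -1.0, 3.0]
grip_width: 0.0003
```

```bash
python3 - <<'E'
from m import *
s=status.get_obs(); print({k:np.round(v,4) for k,v in s.items()}); t=s['tcp_pos']
p=np.array([.4101,-.0963]); th=np.deg2rad(70.45); print('u',-(t[:2]-p)@[np.cos(th),np.sin(th)],'ex',(t[:2]-p)@[np.sin(th),-np.cos(th)])
f=grab('side'); im=cv2.resize(f['frame'][80:260,250:450],None,fx=4,fy=3.3,interpolation=cv2.INTER_CUBIC); cv2.imwrite('pics/side7.png',im)
E
```

```text
{'clock': np.float64(13.8), 'joints': array([-0.0268,  0.4572,  0.3269,  2.0896, -0.195 ,  0.9049,  1.7522]), 'qvel': array([ 0.063 ,  0.1162, -0.0231,  0.0301, -0.0395, -0.1377,  0.0779]), 'tau': array([-5.70300e-01, -4.42761e+01,  4.52610e+00, -1.59766e+01,
        1.42000e-02,  1.25180e+00, -1.04400e-01]), 'tcp_pos': array([ 0.3956, -0.1507,  0.0813]), 'orientation': array([-0.3577, -2.847 , -0.0805]), 'contact_force': array([ 0.2684, -1.0216,  2.9788]), 'moment': array([-0.1873, -0.179 , -0.0094]), 'grip_width': np.float64(0.0003)}
u 0.05614852498136703 ex 0.004547414869342502
```

View pics/side7.png

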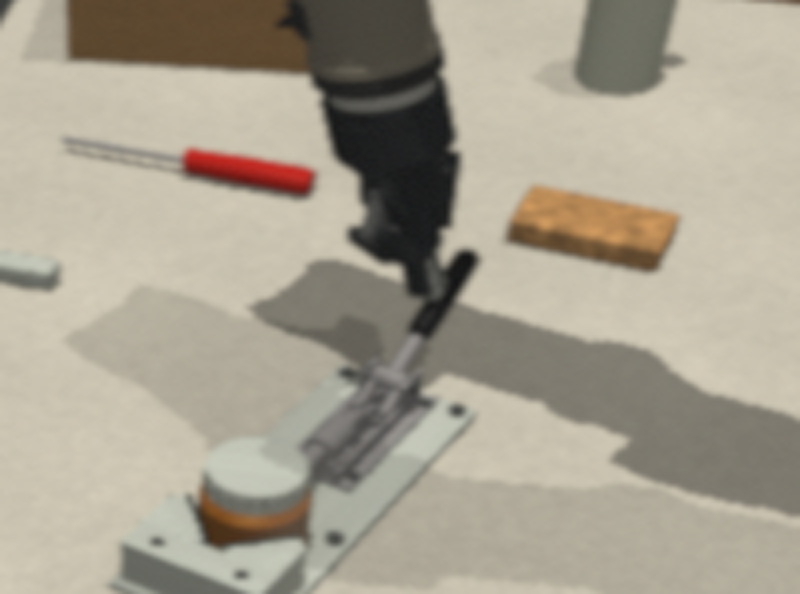

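Request:
{"op": "drive_tool", "data": {
  "commands": [
    {"tx": -0.06,"ty": -0.18,"tz": -0.4,"rx": 0,"ry": 0,"rz": 0,"grip": 1},
    {"tx": -0.06,"ty": -0.18,"tz": -0.4,"rx": 0,"ry": 0,"rz": 0,"grip": 1},
    {"tx": -0.06,"ty": -0.18,"tz": -0.4,"rx": 0,"ry": 0,"rz": 0,"grip": 1},
    {"tx": -0.03,"ty": -0.1,"tz": -0.3,"rx": 0,"ry": 0,"rz": 0,"grip": 1},
    {"tx": 0,"ty": 0,"tz": 0,"rx": 0,"ry": 0,"rz": 0,"grip": 1}
  ]
}}

```text
clock: 14.48
tcp_pos: [0.3907, -0.1632, 0.0512]
orientation: [-0.358, -2.845, -0.081]
contact_force: [1.2, 0.9, -0.2]
grip_width: -0.0
```

```bash
python3 - <<'E'
from m import *
s=status.get_obs(); t=s['tcp_pos']
p=np.array([.4101,-.0963]); th=np.deg2rad(70.45); print('u',-(t[:2]-p)@[np.cos(th),np.sin(th)],'ex',(t[:2]-p)@[np.sin(th),-np.cos(th)])
f=grab('side'); im=cv2.resize(f['frame'][80:260,250:450],None,fx=4,fy=3.3,interpolation=cv2.INTER_CUBIC); cv2.imwrite('pics/side8.png',im)
E
```

```text
u 0.0695268099347542 ex 0.0041350822968663145
```

View pics/side8.png

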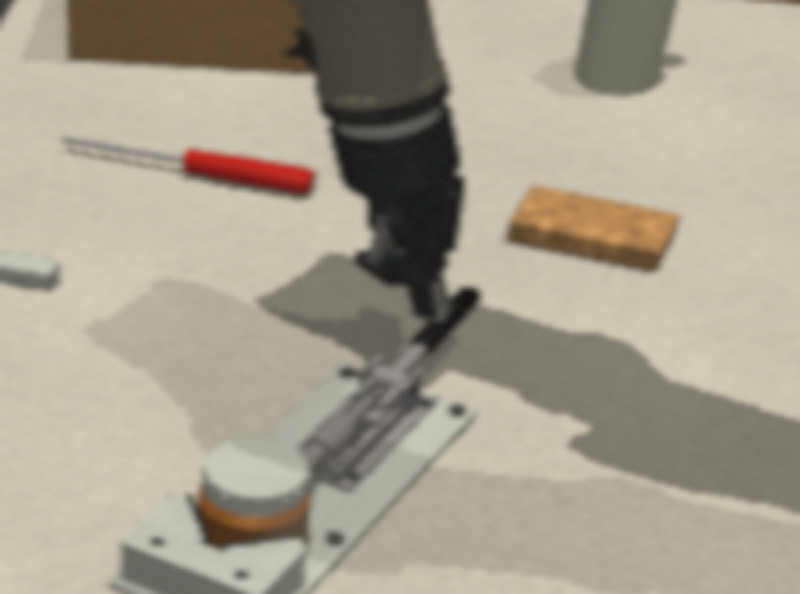

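Request:
{"op": "drive_tool", "data": {
  "commands": [
    {"tx": 0,"ty": 0,"tz": -0.15,"rx": 0,"ry": 0,"rz": 0,"grip": 1},
    {"tx": 0,"ty": 0,"tz": -0.1,"rx": 0,"ry": 0,"rz": 0,"grip": 1},
    {"tx": 0,"ty": 0,"tz": 0,"rx": 0,"ry": 0,"rz": 0,"grip": 1}
  ]
}}

```text
clock: 14.9
tcp_pos: [0.3912, -0.1631, 0.0466]
orientation: [-0.357, -2.846, -0.081]
contact_force: [-0.5, -0.3, 0.4]
grip_width: 0.0001
```

Request:
{"op": "drive_tool", "data": {
  "commands": [
    {"tx": 0,"ty": 0,"tz": -0.1,"rx": 0,"ry": 0,"rz": 0,"grip": 1},
    {"tx": 0,"ty": 0,"tz": 0,"rx": 0,"ry": 0,"rz": 0,"grip": 1}
  ]
}}

```text
clock: 15.15
tcp_pos: [0.3914, -0.1631, 0.046]
orientation: [-0.358, -2.846, -0.082]
contact_force: [-1.9, 1.1, 17.9]
grip_width: -0.0002
```

Request:
{"op": "drive_tool", "data": {
  "commands": [
    {"tx": 0,"ty": 0,"tz": -0.1,"rx": 0,"ry": 0,"rz": 0,"grip": 1},
    {"tx": 0,"ty": 0,"tz": 0,"rx": 0,"ry": 0,"rz": 0,"grip": 1}
  ]
}}

```text
clock: 15.4
tcp_pos: [0.3914, -0.1632, 0.0455]
orientation: [-0.358, -2.845, -0.084]
contact_force: [-4.5, 2.2, 37.9]
grip_width: -0.0001
```

Request:
{"op": "drive_tool", "data": {
  "commands": [
    {"tx": 0,"ty": 0,"tz": 0.5,"rx": 0,"ry": 0,"rz": 0,"grip": 1},
    {"tx": 0,"ty": 0,"tz": 1,"rx": 0,"ry": 0,"rz": 0,"grip": 1},
    {"tx": 0,"ty": 0,"tz": 1,"rx": 0,"ry": 0,"rz": 0,"grip": 1},
    {"tx": 0,"ty": 0,"tz": 1,"rx": 0,"ry": 0,"rz": 0,"grip": 1},
    {"tx": 0,"ty": 0,"tz": 1,"rx": 0,"ry": 0,"rz": 0,"grip": -1},
    {"tx": 0,"ty": 0,"tz": 1,"rx": 0,"ry": 0,"rz": 0,"grip": -1}
  ]
}}

```text
clock: 16.15
tcp_pos: [0.3911, -0.1631, 0.1533]
orientation: [-0.357, -2.846, -0.081]
contact_force: [0.1, -0.6, 0.3]
grip_width: 0.0357
```

```bash
cat > chk.py <<'E'
from m import *
from scipy.optimize import least_squares
import sys
s=status.get_obs(); print({k:np.round(v,4) for k,v in s.items() if k in('clock','joints','tcp_pos','orientation','grip_width')})
f=grab('side'); C=cloud(f); F=f['frame'].astype(int)
g=np.array([.467,.0639]); th=np.deg2rad(70.45); EX=np.array([np.sin(th),-np.cos(th)]); EY=np.array([np.cos(th),np.sin(th)])
amb=(F[...,2]-F[...,0]>25)&(np.linalg.norm(C[...,:2]-g,axis=-1)<.06)&(C[...,2]>.012)
P=C[amb]; Q=P[P[:,2]<.055]
sol=least_squares(lambda c:np.hypot(Q[:,0]-c[0],Q[:,1]-c[1])-.033,g,loss='soft_l1',f_scale=.001)
c=sol.x-[0,.0025]; print('jar',c.round(4),len(Q)); d=c-g; print('ex,ey',d@EX,d@EY)
m=(np.linalg.norm(C[...,:2]-g-[0,.0025],axis=-1)<.045)&(C[...,2]>.075)&(C[...,2]<.095); P=C[m]
if len(P)>20:
    cc,rr=cv2.minEnclosingCircle(P[:,:2].astype(np.float32)); print('cap',np.round(np.array(cc)-[0,.0025],4),rr,np.median(P[:,2]))
pv=g-.17*EY; h=(F.max(-1)<70)&(abs((C[...,:2]-pv-[0,.0025])@EX)<.02)&((C[...,:2]-pv)@EY<-.036)&((C[...,:2]-pv)@EY>-.13)&(C[...,2]>.02)
if h.sum()>5: print('handle z by u',h.sum(),[(round(float(-(q[:2]-pv-[0,.0025])@EY),3),round(float(q[2]),3)) for q in C[h][::max(1,h.sum()//8)]])
cv2.imwrite(f'pics/{sys.argv[1]}.png',cv2.resize(f['frame'][80:280,230:430],None,fx=4,fy=3,interpolation=cv2.INTER_CUBIC))
E
python3 chk.py side9
```

```text
{'clock': np.float64(16.15), 'joints': array([-0.04  ,  0.339 ,  0.3665,  2.0449, -0.1381,  1.0622,  1.7296]), 'tcp_pos': array([ 0.3911, -0.1631,  0.1533]), 'orientation': array([-0.3574, -2.8465, -0.0808]), 'grip_width': np.float64(0.0357)}
jar [0.4678 0.0622] 85
ex,ey 0.0013827148433222436 -0.0013584813803893985
cap [0.4684 0.0657] 0.03158870339393616 0.0847754411222329
handle z by u 724 [(0.041, 0.522), (0.061, 0.324), (0.055, 0.301), (0.082, 0.248), (0.109, 0.209), (0.088, 0.199), (0.041, 0.199), (0.093, 0.044), (0.052, 0.036)]
```

View pics/side9.png

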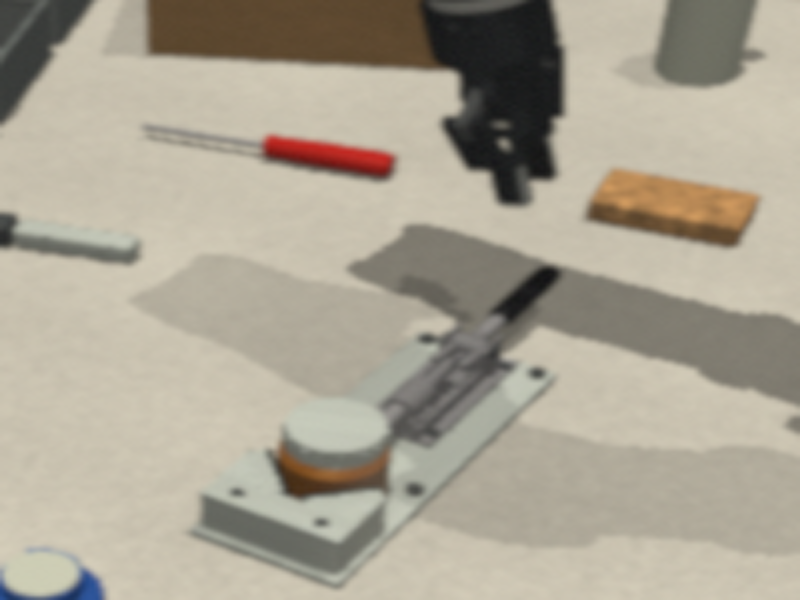

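Request:
{"op": "drive_tool", "data": {
  "commands": [
    {"tx": 0.32,"ty": 0.95,"tz": 0,"rx": -0.16,"ry": -0.47,"rz": 0,"grip": -1},
    {"tx": 0.32,"ty": 0.95,"tz": 0,"rx": -0.16,"ry": -0.47,"rz": 0,"grip": -1},
    {"tx": 0.32,"ty": 0.95,"tz": 0,"rx": -0.16,"ry": -0.47,"rz": 0,"grip": -1},
    {"tx": 0.32,"ty": 0.95,"tz": 0,"rx": -0.16,"ry": -0.47,"rz": 0,"grip": -1},
    {"tx": 0.32,"ty": 0.95,"tz": 0,"rx": 0,"ry": 0,"rz": -0.5,"grip": -1},
    {"tx": 0.32,"ty": 0.95,"tz": 0,"rx": 0,"ry": 0,"rz": -0.5,"grip": -1},
    {"tx": 0.32,"ty": 0.95,"tz": 0,"rx": 0,"ry": 0,"rz": -0.5,"grip": -1},
    {"tx": 0.32,"ty": 0.95,"tz": 0,"rx": 0,"ry": 0,"rz": -0.5,"grip": -1},
    {"tx": 0.32,"ty": 0.95,"tz": 0,"rx": 0,"ry": 0,"rz": -0.5,"grip": -1},
    {"tx": 0.32,"ty": 0.95,"tz": 0,"rx": 0,"ry": 0,"rz": -0.5,"grip": -1}
  ]
}}

```text
clock: 17.45
tcp_pos: [0.4552, 0.0275, 0.1523]
orientation: [-1.034, -2.966, 0.0]
contact_force: [-0.2, 0.8, -0.2]
grip_width: 0.0854
```

Request:
{"op": "drive_tool", "data": {
  "commands": [
    {"tx": 0.32,"ty": 0.95,"tz": 0,"rx": 0,"ry": 0,"rz": -0.5,"grip": -1},
    {"tx": 0.32,"ty": 0.95,"tz": 0,"rx": 0,"ry": 0,"rz": -0.5,"grip": -1},
    {"tx": 0,"ty": 0,"tz": 0,"rx": 0,"ry": 0,"rz": 0,"grip": -1},
    {"tx": 0,"ty": 0,"tz": 0,"rx": 0,"ry": 0,"rz": 0,"grip": -1}
  ]
}}

```text
clock: 17.95
tcp_pos: [0.4675, 0.064, 0.1524]
orientation: [-1.234, -2.889, 0.001]
contact_force: [0.4, -0.6, 0.2]
grip_width: 0.0856
```

```bash
python3 chk.py side10; python3 -c "
from h import *
print(R.from_rotvec(status.get_obs()['orientation']).as_matrix().round(3))"
```

```text
{'clock': np.float64(17.95), 'joints': array([-0.538 ,  0.251 ,  0.3129,  2.1221, -0.108 ,  0.784 ,  0.6056]), 'tcp_pos': array([0.4675, 0.064 , 0.1524]), 'orientation': array([-1.2341e+00, -2.8885e+00,  1.2000e-03]), 'grip_width': np.float64(0.0856)}
jar [0.4676 0.062 ] 98
ex,ey 0.0011615245967863733 -0.0015989349348398197
cap [0.4678 0.0654] 0.03160073608160019 0.08485331523527423
handle z by u 97 [(0.106, 0.044), (0.096, 0.047), (0.089, 0.046), (0.084, 0.043), (0.07, 0.046), (0.063, 0.044), (0.046, 0.049), (0.04, 0.046), (0.045, 0.033)]
[[-0.691  0.723 -0.001]
 [ 0.723  0.691 -0.   ]
 [ 0.    -0.001 -1.   ]]
```

View pics/side10.png

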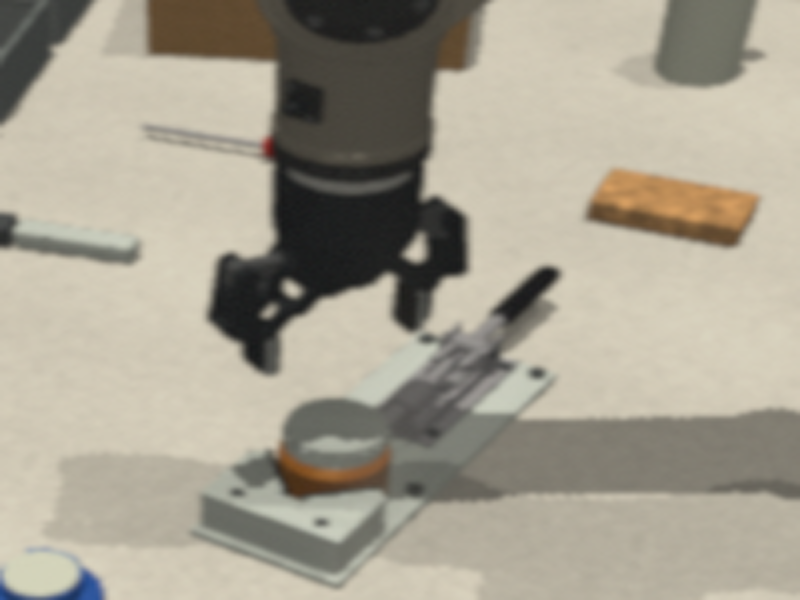

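Request:
{"op": "drive_tool", "data": {
  "commands": [
    {"tx": 0,"ty": 0,"tz": -1,"rx": 0,"ry": 0,"rz": 0,"grip": -1},
    {"tx": 0,"ty": 0,"tz": -1,"rx": 0,"ry": 0,"rz": 0,"grip": -1},
    {"tx": 0,"ty": 0,"tz": -1,"rx": 0,"ry": 0,"rz": 0,"grip": -1},
    {"tx": 0,"ty": 0,"tz": -1,"rx": 0,"ry": 0,"rz": 0,"grip": -1},
    {"tx": 0,"ty": 0,"tz": -0.5,"rx": 0,"ry": 0,"rz": 0,"grip": -1},
    {"tx": 0,"ty": 0,"tz": -0.25,"rx": 0,"ry": 0,"rz": 0,"grip": -1},
    {"tx": 0,"ty": 0,"tz": 0,"rx": 0,"ry": 0,"rz": 0,"grip": -1}
  ]
}}

```text
clock: 18.88
tcp_pos: [0.4681, 0.0646, 0.0578]
orientation: [1.236, 2.888, 0.0]
contact_force: [0.0, -0.2, 0.4]
grip_width: 0.085
```

Request:
{"op": "drive_tool", "data": {
  "commands": [
    {"tx": 0,"ty": 0,"tz": 0,"rx": 0,"ry": 0,"rz": 0,"grip": 1},
    {"tx": 0,"ty": 0,"tz": 0,"rx": 0,"ry": 0,"rz": 0,"grip": 1},
    {"tx": 0,"ty": 0,"tz": 0,"rx": 0,"ry": 0,"rz": 0,"grip": 1},
    {"tx": 0,"ty": 0,"tz": 0,"rx": 0,"ry": 0,"rz": 0,"grip": 1},
    {"tx": 0,"ty": 0,"tz": 0,"rx": 0,"ry": 0,"rz": 0,"grip": 1}
  ],
  "grip_force": 40
}}

```text
clock: 19.5
tcp_pos: [0.466, 0.0628, 0.0582]
orientation: [-1.236, -2.885, 0.005]
contact_force: [-7.1, -5.2, 10.9]
grip_width: 0.0583
```

Request:
{"op": "drive_tool", "data": {
  "commands": [
    {"tx": -0.09,"ty": -0.07,"tz": 0.03,"rx": 0,"ry": 0,"rz": 0,"grip": 1},
    {"tx": 0,"ty": 0,"tz": 0,"rx": 0,"ry": 0,"rz": 0,"grip": 1}
  ],
  "grip_force": 80
}}

```text
clock: 19.75
tcp_pos: [0.466, 0.0628, 0.0588]
orientation: [-1.236, -2.888, 0.001]
contact_force: [-3.0, -3.8, 7.5]
grip_width: 0.0573
```

```bash
python3 -c "
from h import *
s=status.get_obs();print(s['contact_force'],s['moment'],s['tcp_pos'],s['grip_width'],s['joints'])"; python3 chk.py side11
```

```text
[-2.97692378 -3.78458074  7.51800747] [-0.80792823  0.70204683 -0.05775161] [0.4660216  0.0628253  0.05881635] 0.05730760813275215 [-0.48167523  0.41562632  0.25948945  2.18635271 -0.19555828  0.56095376
  0.68468166]
{'clock': np.float64(19.75), 'joints': array([-0.4817,  0.4156,  0.2595,  2.1864, -0.1956,  0.561 ,  0.6847]), 'tcp_pos': array([0.466 , 0.0628, 0.0588]), 'orientation': array([-1.2362e+00, -2.8880e+00,  5.0000e-04]), 'grip_width': np.float64(0.0573)}
jar [0.4679 0.0624] 94
ex,ey 0.0012970597425570657 -0.0010819080400227626
cap [0.4677 0.0657] 0.04310666024684906 0.08492660904073601
handle z by u 96 [(0.103, 0.047), (0.104, 0.041), (0.091, 0.044), (0.084, 0.043), (0.078, 0.039), (0.065, 0.042), (0.049, 0.047), (0.045, 0.041)]
```

View pics/side11.png

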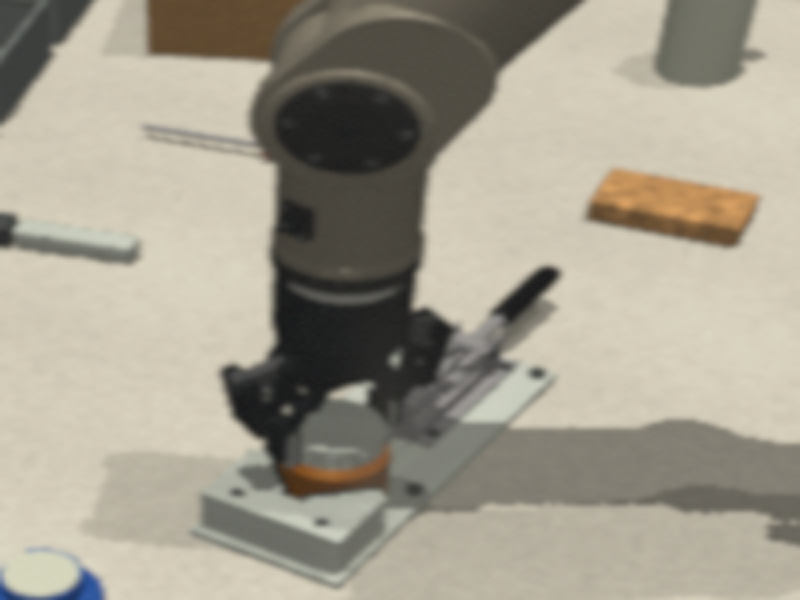

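Request:
{"op": "drive_tool", "data": {
  "commands": [
    {"tx": 0,"ty": 0,"tz": 0,"rx": 0,"ry": 0,"rz": 0.3,"grip": 1},
    {"tx": 0,"ty": 0,"tz": 0.01,"rx": 0,"ry": 0,"rz": 0.5,"grip": 1},
    {"tx": 0,"ty": 0,"tz": 0.01,"rx": 0,"ry": 0,"rz": 0.5,"grip": 1}
  ],
  "grip_force": 100
}}

```text
clock: 20.18
tcp_pos: [0.4661, 0.0633, 0.0592]
orientation: [-0.967, -2.989, -0.0]
contact_force: [-3.4, -1.9, 7.6]
grip_width: 0.057
```

```bash
cat > yaw.py <<'E'
from h import *
s=status.get_obs(); M=R.from_rotvec(s['orientation']).as_matrix()
print('yaw from grasp deg',np.rad2deg(np.arctan2(M[1,1],M[0,1]))-43.67,'tilt',np.rad2deg(np.arccos(-M[2,2])),s['contact_force'].round(2),s['moment'].round(3),s['tcp_pos'].round(4),s['grip_width'].round(4),s['joints'].round(2),s['clock'])
E
python3 yaw.py
```

```text
Traceback (most recent call last):
  File "yaw.py", line 3, in <module>
    print('yaw from grasp deg',np.rad2deg(np.arctan2(M[1,1],M[0,1]))-43.67,'tilt',np.rad2deg(np.arccos(-M[2,2])),s['contact_force'].round(2),s['moment'].round(3),s['tcp_pos'].round(4),s['grip_width'].round(4),s['joints'].round(2),s['clock'])
                                                                                                                                                                                        ^^^^^^^^^^^^^^^^^^^^^
AttributeError: 'float' object has no attribute 'round'
```

```bash
sed -i "s/s\['grip_width'\].round(4)/round(float(s['grip_width']),4)/" yaw.py; python3 yaw.py
```

```text
yaw from grasp deg 10.468821587608097 tilt 0.028063594279987846 [-3.4  -1.9   7.65] [-0.394  0.84  -0.379] [0.4661 0.0633 0.0592] 0.057 [-0.44  0.41  0.21  2.18 -0.16  0.56  0.83] 20.175
```

Request:
{"op": "drive_tool", "data": {
  "commands": [
    {"tx": 0,"ty": 0,"tz": 0.01,"rx": 0,"ry": 0,"rz": 0.6,"grip": 1},
    {"tx": 0,"ty": 0,"tz": 0.01,"rx": 0,"ry": 0,"rz": 0.6,"grip": 1},
    {"tx": 0,"ty": 0,"tz": 0.01,"rx": 0,"ry": 0,"rz": 0.6,"grip": 1},
    {"tx": 0,"ty": 0,"tz": 0.01,"rx": 0,"ry": 0,"rz": 0.6,"grip": 1}
  ]
}}

```text
clock: 20.68
tcp_pos: [0.4661, 0.0635, 0.0598]
orientation: [-0.454, -3.108, -0.0]
contact_force: [-2.1, 0.3, 4.4]
grip_width: 0.0569
```

```bash
python3 yaw.py; python3 chk.py side12
```

```text
yaw from grasp deg 29.72172105691466 tilt 0.025728431294032184 [-2.1   0.29  4.42] [-0.333  0.497 -0.317] [0.4661 0.0635 0.0598] 0.0569 [-0.37  0.41  0.12  2.18 -0.09  0.56  1.1 ] 20.675
{'clock': np.float64(20.675), 'joints': array([-0.3695,  0.4052,  0.122 ,  2.1782, -0.0906,  0.5631,  1.1003]), 'tcp_pos': array([0.4661, 0.0635, 0.0598]), 'orientation': array([-4.5370e-01, -3.1082e+00, -3.0000e-04]), 'grip_width': np.float64(0.0569)}
jar [0.4677 0.0624] 100
ex,ey 0.0012214575181360779 -0.0012065609238102529
cap [0.4656 0.0709] 0.03892188146710396 0.08554180188566551
handle z by u 97 [(0.101, 0.048), (0.1, 0.044), (0.089, 0.046), (0.084, 0.043), (0.073, 0.043), (0.065, 0.042), (0.046, 0.049), (0.042, 0.044), (0.039, 0.039)]
```

Request:
{"op": "drive_tool", "data": {
  "commands": [
    {"tx": 0,"ty": 0,"tz": 0.02,"rx": 0,"ry": 0,"rz": 0.6,"grip": 1},
    {"tx": 0,"ty": 0,"tz": 0.02,"rx": 0,"ry": 0,"rz": 0.6,"grip": 1},
    {"tx": 0,"ty": 0,"tz": 0.02,"rx": 0,"ry": 0,"rz": 0.6,"grip": 1}
  ]
}}

```text
clock: 21.1
tcp_pos: [0.4655, 0.0636, 0.0605]
orientation: [-0.062, -3.14, -0.0]
contact_force: [-2.5, 0.9, -1.3]
grip_width: 0.0566
```

```bash
python3 yaw.py
```

```text
yaw from grasp deg 44.07798777758683 tilt 0.08275964518176232 [-2.48  0.86 -1.32] [-0.036  0.395 -0.261] [0.4655 0.0636 0.0605] 0.0566 [-0.32  0.4   0.06  2.17 -0.04  0.57  1.3 ] 21.1
```

Request:
{"op": "drive_tool", "data": {
  "commands": [
    {"tx": 0,"ty": 0,"tz": 0.01,"rx": 0,"ry": 0,"rz": 0.6,"grip": 1},
    {"tx": 0,"ty": 0,"tz": 0.01,"rx": 0,"ry": 0,"rz": 0.6,"grip": 1},
    {"tx": 0,"ty": 0,"tz": 0.01,"rx": 0,"ry": 0,"rz": 0.6,"grip": 1},
    {"tx": 0,"ty": 0,"tz": 0.01,"rx": 0,"ry": 0,"rz": 0.4,"grip": 1}
  ]
}}

```text
clock: 21.6
tcp_pos: [0.4661, 0.0636, 0.0614]
orientation: [0.42, -3.113, -0.0]
contact_force: [-0.3, -0.8, 0.2]
grip_width: 0.0565
```

```bash
python3 yaw.py
```

```text
yaw from grasp deg 61.68310404837766 tilt 0.0138278039072266 [-0.26 -0.82  0.18] [-0.094  0.166  0.004] [0.4661 0.0636 0.0614] 0.0565 [-0.25  0.4  -0.02  2.17  0.02  0.57  1.56] 21.6
```

Request:
{"op": "drive_tool", "data": {
  "commands": [
    {"tx": 0,"ty": 0,"tz": 0,"rx": 0,"ry": 0,"rz": 0.65,"grip": 1},
    {"tx": 0,"ty": 0,"tz": 0,"rx": 0,"ry": 0,"rz": 0,"grip": 1},
    {"tx": 0,"ty": 0,"tz": 0.1,"rx": 0,"ry": 0,"rz": 0,"grip": 1},
    {"tx": 0,"ty": 0,"tz": 0,"rx": 0,"ry": 0,"rz": 0,"grip": 1}
  ]
}}

```text
clock: 22.1
tcp_pos: [0.4663, 0.0636, 0.0637]
orientation: [-0.557, 3.092, 0.0]
contact_force: [0.1, -0.4, 0.0]
grip_width: 0.0566
```

```bash
python3 yaw.py
```

```text
yaw from grasp deg 66.7571152479186 tilt 0.013501193068503782 [ 0.1  -0.44  0.02] [-0.072  0.104  0.011] [0.4663 0.0636 0.0637] 0.0566 [-0.23  0.4  -0.04  2.17  0.03  0.58  1.63] 22.1
```

Free (1.165 rad, no force on a 2 mm lift). Lifting straight up.

Request:
{"op": "drive_tool", "data": {
  "commands": [
    {"tx": 0,"ty": 0,"tz": 0.2,"rx": 0,"ry": 0,"rz": 0,"grip": 1},
    {"tx": 0,"ty": 0,"tz": 0.25,"rx": 0,"ry": 0,"rz": 0,"grip": 1},
    {"tx": 0,"ty": 0,"tz": 0.25,"rx": 0,"ry": 0,"rz": 0,"grip": 1},
    {"tx": 0,"ty": 0,"tz": 0.25,"rx": 0,"ry": 0,"rz": 0,"grip": 1},
    {"tx": 0,"ty": 0,"tz": 0.25,"rx": 0,"ry": 0,"rz": 0,"grip": 1},
    {"tx": 0,"ty": 0,"tz": 0.1,"rx": 0,"ry": 0,"rz": 0,"grip": 1},
    {"tx": 0,"ty": 0,"tz": 0,"rx": 0,"ry": 0,"rz": 0,"grip": 1},
    {"tx": 0,"ty": 0,"tz": 0,"rx": 0,"ry": 0,"rz": 0,"grip": 1}
  ]
}}

```text
clock: 23.1
tcp_pos: [0.4661, 0.0634, 0.0894]
orientation: [0.559, -3.091, 0.0]
contact_force: [-0.1, 0.2, -0.1]
grip_width: 0.0567
```

```bash
python3 yaw.py; python3 chk.py side13
```

```text
yaw from grasp deg 66.81612890597597 tilt 0.019799430952780174 [-0.14  0.19 -0.06] [0.004 0.008 0.061] [0.4661 0.0634 0.0894] 0.0567 [-0.23  0.35 -0.05  2.15  0.03  0.64  1.63] 23.1
{'clock': np.float64(23.1), 'joints': array([-0.2288,  0.3499, -0.0463,  2.1528,  0.0265,  0.6398,  1.6348]), 'tcp_pos': array([0.4661, 0.0634, 0.0894]), 'orientation': array([ 0.5586, -3.0912,  0.    ]), 'grip_width': np.float64(0.0567)}
jar [0.4674 0.0621] 109
ex,ey 0.0009362521399469258 -0.001567373765246116
cap [0.4664 0.0746] 0.02486119046807289 0.07738934428205763
handle z by u 97 [(0.105, 0.045), (0.1, 0.044), (0.09, 0.046), (0.084, 0.043), (0.077, 0.04), (0.061, 0.046), (0.049, 0.047), (0.041, 0.045), (0.039, 0.04)]
```

View pics/side13.png

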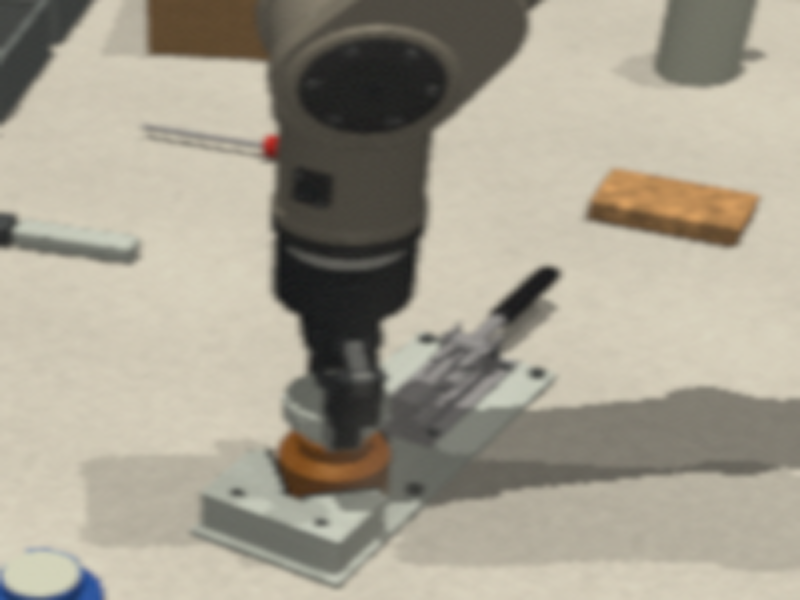

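```bash
python3 -c "
from bench import workorder
print(workorder.hand_in())"
```

```text
the job is handed in; nothing more can be done
None
```

The amber jar is locked in the fixture and its cap is off, still gripped level about 17 mm above the open rim. I handed the job in at about 23 s on the robot clock, out of the 58 s allowed.

- **Placing and locking:** I carried the jar by its cap and set it down about 5 mm short of the seat. I then pushed the clamp handle down with the closed fingers until it met its stop. The push read 38 N at the wrist there. It was with the fingertips, but it is close to the 40 N limit for the arm and gripper body.
- **Unscrewing:** The torque about the cap axis fell to zero at about 62°. I turned on to 67° (1.17 rad) so the lugs lay in the gaps, then lifted straight up 28 mm without resistance. The rise while turning matched the thread, so the cap did not slip in the fingers.
- **Last checks:**
  - The handle is level in the side view.
  - The jar has not moved since it was clamped.
  - Tool tilt is below 0.1° and the contact force is near zero.
  - I moved nothing else on purpose and saw nothing disturbed in the side view. I did not measure the bystanders again at the end.
- **Disagreements:**
  - The two cameras disagreed by about 5 mm in y, so I corrected both against the gripper's known position.
  - The last automatic cap-position reading was wrong because the fingers hid much of the cap. I relied on the arm's own position and the picture for the cap instead.

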